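# Set up the fold-down fitting bench

## Robot

A 6-joint arm with a two-finger parallel gripper is mounted at the origin on the work surface. World frame = base frame: x ahead of the robot, y to its left, z up, the work surface at z = 0. Lengths are in m, angles in rad, forces in N, time in s.
With the tool pointing down it reaches from about 0.3 to 0.875 m from the base axis. Payload 6.4 kg.
Tool frame: the origin (TCP) lies midway between the tips of the shut fingers; the grasp point (between the pads) lies 19 mm behind it; y points along the fingers, z is the direction in which the jaws open and shut, and the axes are right-handed (so a half turn about y gives the same grasp; the last joint's range is limited). The gripper opens to 85 mm and grips with 20 to 120 N. Pads are 22 mm wide; open, the fingers measure 114 mm over their backs; the gripper's body (76 mm by 85 mm) begins 54 mm behind the grasp point. The pads swing forward as they close: fully open they stand 13 mm farther back than shut.
Start: joints at [-1.349, 0.181, 1.607, -0, 1.354, -0.206], TCP at [0.239, -0.523, 0.231] pointing down, gripper open.
Joint ranges: [-2.99, 2.99], [-0.89, 2.07], [0.3, 2.58], [-1.14, 4.28], [0, 2.63], [-3.12, 3.12]. Speed limits (rad/s): [2.57, 2.57, 3.01, 3.14, 3.14, 3.14].

## Interface

Orientations are given as [roll, pitch, yaw] about the fixed x, y, z axes, in that order (R = Rz(yaw) Ry(pitch) Rx(roll)).
In Python, from plant import r gives the robot as it stands.
- The arm moves only by the tool arm_command, never from a script. Its argument "series" is a list of rows, each a list of 3 entries, a list of its own where there are three numbers: the opening, from 0 (shut) to 1 (fully open), then the shift along the tool's x, y, z in cm, then the turn about the tool's y in degrees. A call has 1 to 5 rows; each row shifts and turns the commanded pose from where the row before left it, along the tool's axes as they then stand; what a row does not reach is not made up. A row lasts 1/10 s, in which the tool goes at most 50 mm and 8.59 degrees, less where a joint would pass 70% of its speed; a pose out of reach is approached as far as the arm can. A call with a gripper value outside its range is refused whole. The fingers move at their own pace and stop on an object; "force" is the grip in N (left out, the last holds). Time passes only in rows, so rows that do not move let the fingers close. It gives the time, the measured TCP pose, the force and the opening at its end, in the units of the state.
- r.observe(): the state, without advancing time (a new reading comes with each control period).
- r.camera(name): name is "scene" or "top" or "wrist"; returns (picture, depth): 400x640x3 uint8, red, green, blue; 400x640 float32, m along the optical axis (not along the pixel's ray), 0 where there is no reading.
- r.camera_info(name): a dict with "fx", "fy", "cx", "cy" (pixels), "eye" and "attitude" of the camera in the world; the wrist camera has in their place "mount" (4x4, takes a point from camera to tool coordinates, whose origin is the TCP and whose axes are the tool frame's). Camera axes: x right, y up, looking along -z (the intrinsics and any distortion apply to the point x, -y, -z); pixel columns grow to the right and rows downward; lengths in m; the calibration is good to about 2 mm. A picture is of the moment at which its call begins: read the wrist's pose just before it. camera_info takes no time and is no camera call.
- r.finish_job(): hands the job in, once; it reports no verdict.
Trained networks look in the newest picture that a camera, given by its name, has taken for a name from the list of things; names that differ only in an ending like _2 or _b are one class to them, and where a whole thing is asked for, a point or a joint stands for the part that bears it (a point fixed in the world has none). Each returns a list of dicts, best first, with "confidence" (0 to 1); they miss things now and then, are a little off and sometimes report something else, mostly with a low value. They report only what shows in the picture. A call takes as long as a camera call. They do not tell look-alikes from the thing itself.
- r.find_in(camera, label): "box" ([left, top, right, bottom] in pixels, round what is visible of it).
The state is a dict: "clock": time; "joint_positions": joint angles; "dq": joint speeds; "effort": joint torques, N m; "ee_pos": TCP position; "orientation": TCP orientation; "wrist_force": force on the tool from outside, world axes, zero at the start; "ft_torque": the same for the moment, N m; "grip_width": finger opening in m.
Only numpy, scipy, OpenCV 4.12 (cv2) and the standard library are available. Lean on these libraries where they do the work, as an engineer would, in place of code of your own. Each camera call takes 0.05 s, during which the arm holds its last target.

## Task

Set up the fold-down bench: pull each of its two side supports out as far as it will go, then lower the flap gently onto them without letting it drop. Then set the gear lever and the red valve cap pot down on the flap, each on its own drawn outline with the lever's round boss at the outline's larger end, and leave the other things on the sill alone.

Things in the scene. Friction and masses are not known exactly. Their poses are not given: they have to be found in the camera images.
- cabinet: Fixed drop-front cabinet on the sill, 460 mm wide, 210 deep, 280 high. Origin on the sill below the middle of the flap's hinge line (100 mm up, along y); x points into the cabinet, y left along its front. Its top has a finger cut-out behind the middle of the flap's top edge, 160 mm wide and 70 deep, open to the inside, so that the edge can be taken by both faces.
- support_left (a joint): Left slide-out wooden support, a bar 22 mm wide, 50 high, top 84 mm above the sill, at cabinet y +195 mm. Value in m: 0 = in, growing as it comes out (cabinet -x). It starts up to 20 mm out, drags with 2 to 6 N, stays where left, and meets a solid stop somewhere 95 to 130 mm out; the two stops differ and are found by feel.
- support_right (a joint): The same on the right, at cabinet y -195 mm.
- knob_left (a point): Middle of the head of the left support's knob: head 22 mm across, 14 long; this point is 25 mm ahead of the support's end, 58 mm above the sill, and the knob's nose 9 mm further out. The shut flap's front face is straight above the end of a support that is fully in.
- knob_right (a point): The same point on the right support's knob.
- flap (a joint): Drop-front flap, 456 mm wide, 180 high, 16 thick, 0.6 to 0.9 kg. Rad: 0 = shut, upright; 1.57 = level towards the robot on the pulled-out supports, work face 100 mm above the sill, underside 84. A weak spring shuts it below about 0.15 rad; opened further it falls by its own weight (1 to 3 N at its edge), and past level if nothing supports it.
- flap_edge (a point): Middle of the flap's top edge, at half its thickness: 180 mm from the hinge line and 8 mm in front of the hinge line's plane when shut (280 mm above the sill).
- pot_mark (a point): Centre of the circle, 62 mm across, drawn on the flap's inner (work) face, which is hidden until the flap is open; 100 mm from the hinge line, at cabinet y +100 mm. Outline for the pot.
- boss_mark (a point): Centre of the larger end of the lever outline on the same face; 100 mm from the hinge line, at cabinet y -155 mm.
- toe_mark (a point): Centre of the smaller end of the lever outline; 100 mm from the hinge line, at cabinet y -35 mm.
- lever: Chrome motorcycle gear lever lying flat on the sill, about 0.2 kg: a straight arm 12 mm wide with its top 17 mm up, along the lever's x; round boss 32 mm across and 20 mm high at x -60 mm; upright black rubber toe peg 18 mm across and 40 mm high at x +60 mm. Origin at the middle of its underside.
- lever_boss (a point): Underside centre of the lever's boss.
- lever_toe (a point): Underside centre of the lever's toe peg.
- pot: Red plastic pot of tyre valve caps, open on top, round, 52 mm across at the rim, 48 mm at the foot, 50 mm high, 0.06 kg. Origin at the centre of its underside.
- mug: White mug of spark plugs, 80 mm across, 90 mm high; leave alone.
- mirror: Black plastic motorcycle mirror lying flat, head 112 mm across with a stem; leave alone.
- spanner: Steel spanner lying flat; leave alone.
- bulbbox: Small cardboard bulb box, 70 x 50 x 50 mm; leave alone.
Not all that is in view belongs to the job. Of the things shaped like the pot, the red one is meant.

How it is judged:
On the way, in this order (a step that is already met when the one before it is completed fails the run):
1. both supports pulled out to their stops (within 7 mm) while the flap is still shut (value of joint support_left above 0.113 m and value of joint support_right above 0.099 m and value of joint flap below 0.15 rad), for 0.2 s.
2. the flap lies level on both supports (value of joint support_left above 0.113 m and value of joint support_right above 0.099 m and value of joint flap between 1.53 and 1.62 rad), for 0.3 s.
At the end, for the whole second after the job is handed in: Both supports are out within 7 mm of their stops, the flap lies level on them (within 0.05 rad), and lever (boss and toe peg) and pot stand upright and still on the flap, each within 13 mm of its own outline's centres (all of step 2 and horizontal distance between lever_boss and boss_mark below 0.013 m and horizontal distance between lever_toe and toe_mark below 0.013 m and horizontal distance between pot and pot_mark below 0.013 m and height (world z) of lever between 0.092 and 0.108 m and height (world z) of pot between 0.092 and 0.108 m and angle between each of lever, pot's own z axis and vertical below 0.1 rad and linear speed of each of lever, pot below 0.02 m/s); the robot touches nothing.
It fails at once if the flap is lowered before both supports are out (value of joint flap above 0.6 rad and value of joint any of support_left, support_right below 0.085 m).
It fails at once if the flap is let drop: it comes down on the supports faster than 2 rad/s (0.4 m/s at its edge) (value of joint flap above 1.35 rad and velocity of joint flap above 2 rad/s).
It fails at once if the flap drops past level (value of joint flap above 1.68 rad).
It fails at once if the mug, mirror, spanner or bulb box is moved by more than 30 mm, or the mug tipped (distance of any of mug, mirror, spanner, bulbbox from where it was at the start of the episode above 0.03 m or angle between mug's own z axis and vertical above 0.35 rad).
It fails at once if the lever or the pot is dropped onto the flap instead of set down (coming down over its outline faster than 0.6 m/s) ((height (world z) of pot between 0.095 and 0.125 m and horizontal distance between pot and pot_mark below 0.04 m and linear speed of pot above 0.6 m/s) or (height (world z) of lever between 0.095 and 0.125 m and horizontal distance between lever and boss_mark below 0.09 m and linear speed of lever above 0.6 m/s)).
It also fails if it takes over 72 s, if anything falls off the work surface, if the arm or the gripper's body presses on something with over 40 N, if the wrist force passes 120 N, or if a joint passes its speed limit or range.

## Working session

There is one attempt and no reset: what is moved stays moved. The work goes in short steps, Python scripts to look and compute and a tool call to move; the robot and the scene stay as the last step left them, time stands still between calls to the robot, and variables do not carry over. Pictures are saved under pics/ and viewed, and the job is handed in when it is done.

Besides the shell and the picture viewer there is one more tool, called after "Request:" as a command line: name --argument value ..., lists and objects as JSON in quotes. arm_command: Moves the arm, as the interface text tells. Its arguments: {"type":"object","properties":{"series":{"type":"array","items":{"type":"array"}},"force":{"type":"number"}},"required":["series"]}

```bash
ls -la; mkdir -p pics
python3 - <<'E'
from plant import r
import cv2
print(r.observe())
for n in("scene","top","wrist"):
    p,d=r.camera(n); cv2.imwrite(f"pics/{n}0.png",p[:,:,::-1]); print(n,r.camera_info(n))
E
```

```text
total 12
drwxr-xr-x  3 agent agent 4096 Dec  6 13:36 .
drwxr-xr-x 23 root  root  4096 Dec  6 13:36 ..
drwxr-xr-x  2 agent agent 4096 Dec  6 13:36 pics
{'clock': 0.0, 'joint_positions': array([-1.34934129e+00,  1.81511587e-01,  1.60799362e+00,  1.62697554e-05,
        1.35380963e+00, -2.06290923e-01]), 'dq': array([ 0.00101298,  0.00191939,  0.0002992 ,  0.00123741, -0.00011214,
        0.00032036]), 'effort': array([-5.64927382e-05, -4.44870007e+01, -3.51338804e+01, -3.59056066e-04,
        8.95267760e-03, -1.18990121e-05]), 'ee_pos': array([ 0.23842512, -0.52263956,  0.23040767]), 'orientation': array([-1.57247874e+00,  3.68301277e-04, -2.71385052e+00]), 'wrist_force': array([-0.66000268, -0.34344493, -0.07239424]), 'ft_torque': array([ 0.00119673, -0.02231215,  0.04379855]), 'grip_width': 0.08539765615902596}
scene {'fx': 419.03570652768315, 'fy': 419.03570652768315, 'cx': 325.99749598719455, 'cy': 203.9293578054794, 'eye': array([ 0.61981553, -0.66094343,  1.26970977]), 'attitude': array([0.56235767, 0.00186003, 0.21795108])}
top {'fx': 419.05874201352873, 'fy': 419.05874201352873, 'cx': 318.1564841197618, 'cy': 202.7137184309211, 'eye': array([ 0.35237178, -0.00793427,  1.44366234]), 'attitude': array([ 0.10272516, -0.0061452 , -1.56761754])}
wrist {'fx': 277.60095042450064, 'fy': 277.60095042450064, 'cx': 317.84227846191754, 'cy': 205.40754888096268, 'mount': array([[ 2.53686164e-05, -9.65890219e-01, -2.58951896e-01,
        -6.46474924e-02],
       [-4.30153914e-04,  2.58951861e-01, -9.65890133e-01,
        -1.43644880e-01],
       [ 9.99999907e-01,  1.35892468e-04, -4.08912208e-04,
         6.48919764e-04],
       [ 0.00000000e+00,  0.00000000e+00,  0.00000000e+00,
         1.00000000e+00]])}
```

View pics/scene0.png

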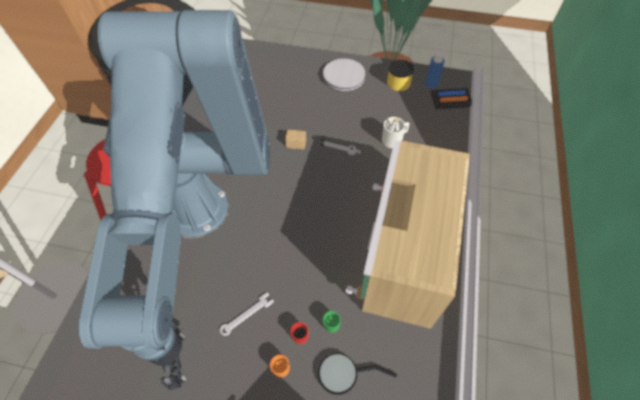

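View pics/top0.png

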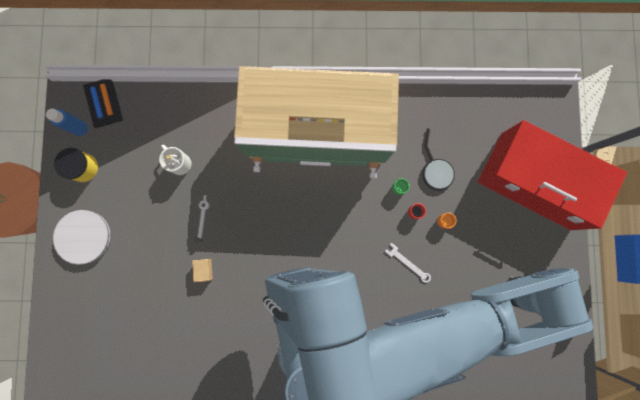

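View pics/wrist0.png

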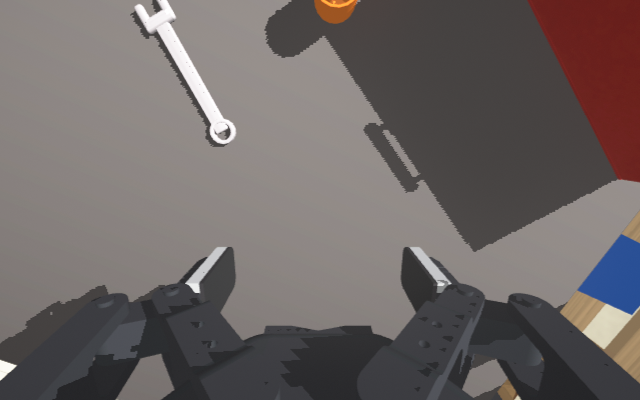

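```bash
cat > h.py <<'E'
from plant import r
import numpy as np, cv2
from scipy.spatial.transform import Rotation as R
def toolpose(s=None):
    s=s or r.observe(); T=np.eye(4); T[:3,:3]=R.from_euler('xyz',s['orientation']).as_matrix(); T[:3,3]=s['ee_pos']; return T
def campose(n,T=None):
    i=r.camera_info(n)
    if n=='wrist': return (toolpose() if T is None else T)@i['mount']
    C=np.eye(4); C[:3,:3]=R.from_euler('xyz',i['attitude']).as_matrix(); C[:3,3]=i['eye']; return C
def cloud(n,d,C):
    i=r.camera_info(n); v,u=np.mgrid[0:400,0:640]
    p=np.stack([(u-i['cx'])/i['fx']*d,-(v-i['cy'])/i['fy']*d,-d],-1)
    w=p@C[:3,:3].T+C[:3,3]; w[d==0]=np.nan; return w
def onz(n,C,u,v,z):
    i=r.camera_info(n); k=np.array([(u-i['cx'])/i['fx'],-(v-i['cy'])/i['fy'],-1])@C[:3,:3].T
    return C[:3,3]+k*(z-C[2,3])/k[2]
def project(n,C,P):
    i=r.camera_info(n); q=(np.asarray(P)-C[:3,3])@C[:3,:3]
    return np.array([i['cx']-i['fx']*q[...,0]/q[...,2], i['cy']+i['fy']*q[...,1]/q[...,2]]).T
E
python3 - <<'E'
from h import *
C=campose('top'); p,d=r.camera('top'); w=cloud('top',d,C); np.save('top.npy',w); cv2.imwrite('pics/top1.png',p[:,:,::-1])
for u,v in [(300,250),(100,320),(500,250),(320,85),(240,80),(395,80),(320,142),(257,167),(374,173),(203,205),(203,240),(203,222),(417,205),(417,211),(315,163)]:
    print(u,v,w[v,u].round(4))
for l in ['cabinet','support_left','support_right','knob_left','knob_right','flap','flap_edge','lever','lever_boss','lever_toe','pot','mirror','bulbbox','mug','spanner']:
    print(l,[(np.round(x['box'],0).tolist(),round(x['confidence'],2)) for x in r.find_in('top',l)][:4])
print(r.observe()['clock'])
E
```

```text
300 250 [ 0.3383  0.0454 -0.0019]
100 320 [0.1034 0.7127 0.0036]
500 250 [ 0.3404 -0.6428 -0.004 ]
320 85 [ 0.8112 -0.0189  0.2836]
240 80 [0.8254 0.2108 0.282 ]
395 80 [ 0.8282 -0.2348  0.2812]
320 142 [ 0.6454 -0.0194  0.2798]
257 167 [0.6117 0.187  0.0742]
374 173 [ 0.5937 -0.2009  0.0715]
203 205 [0.49   0.3766 0.0186]
203 240 [ 0.3713  0.3782 -0.0014]
203 222 [0.4325 0.3772 0.0094]
417 205 [ 0.4926 -0.3543  0.0194]
417 211 [ 0.4719 -0.3532  0.0219]
315 163 [ 0.6275 -0.005   0.0664]
cabinet [([233.0, 64.0, 397.0, 178.0], 0.65), ([252.0, 157.0, 262.0, 173.0], 0.32)]
support_left []
support_right []
knob_left [([252.0, 157.0, 260.0, 174.0], 0.45)]
knob_right [([371.0, 161.0, 378.0, 178.0], 0.59)]
flap [([193.0, 199.0, 207.0, 245.0], 0.72), ([236.0, 135.0, 398.0, 165.0], 0.68)]
flap_edge [([236.0, 136.0, 390.0, 167.0], 0.63)]
lever [([195.0, 196.0, 210.0, 246.0], 0.65), ([423.0, 130.0, 456.0, 194.0], 0.65)]
lever_boss [([195.0, 195.0, 210.0, 242.0], 0.67)]
lever_toe [([193.0, 199.0, 207.0, 238.0], 0.64)]
pot [([437.0, 214.0, 460.0, 225.0], 0.75), ([408.0, 204.0, 426.0, 218.0], 0.69), ([390.0, 176.0, 409.0, 195.0], 0.68)]
mirror [([426.0, 130.0, 453.0, 193.0], 0.74), ([234.0, 138.0, 394.0, 166.0], 0.51)]
bulbbox [([193.0, 258.0, 211.0, 283.0], 0.89), ([425.0, 131.0, 456.0, 192.0], 0.4), ([388.0, 242.0, 430.0, 279.0], 0.27)]
mug [([162.0, 144.0, 192.0, 176.0], 0.68), ([194.0, 258.0, 212.0, 280.0], 0.61)]
spanner [([387.0, 248.0, 427.0, 279.0], 0.59)]
0.95
```

Run:
```python
from h import *
w=np.load('top.npy'); p=cv2.imread('pics/top1.png')
m=(w[...,2]>0.262)&(w[...,2]<0.30)&(w[...,0]>0.55)&(abs(w[...,1])<0.4)
P=w[m]; print(m.sum(),np.median(P[:,2]))
rect=cv2.minAreaRect(P[:,:2].astype(np.float32)); print(rect, cv2.boxPoints(rect).round(4))
# green flap pixels/ knobs
for (u0,u1,v0,v1) in [(245,270,155,180),(362,386,155,185)]:
    for v in range(v0,v1,2):
        print(v,[ '%.2f,%.2f,%.3f'%tuple(w[v,u]) if w[v,u,2]>0.02 else '' for u in range(u0,u1,3)])
big=cv2.resize(p[120:220,225:425],None,fx=4,fy=4,interpolation=cv2.INTER_CUBIC); cv2.imwrite('pics/zoom1.png',big)
big=cv2.resize(p[180:290,160:260],None,fx=5,fy=5,interpolation=cv2.INTER_CUBIC); cv2.imwrite('pics/zoom2.png',big)
```

```text
11329 0.28029255347824367
((0.746137261390686, -0.011192500591278076), (0.4613313376903534, 0.22992675006389618), 87.53279113769531) [[ 0.6214 -0.2367]
 [ 0.8511 -0.2466]
 [ 0.8709  0.2143]
 [ 0.6412  0.2242]]
155 ['', '0.64,0.21,0.116', '0.64,0.20,0.118', '0.64,0.19,0.124', '0.64,0.18,0.121', '0.64,0.17,0.128', '0.64,0.16,0.126', '0.64,0.15,0.132', '0.64,0.14,0.129']
157 ['', '', '', '0.64,0.20,0.087', '0.64,0.19,0.084', '0.64,0.18,0.077', '0.64,0.17,0.085', '0.64,0.16,0.087', '0.64,0.15,0.084']
159 ['', '', '', '0.64,0.20,0.080', '0.64,0.19,0.085', '0.64,0.18,0.071', '', '0.64,0.16,0.062', '0.64,0.15,0.069']
161 ['', '', '', '0.63,0.20,0.064', '0.63,0.19,0.070', '0.63,0.18,0.075', '', '', '']
163 ['', '', '', '', '0.63,0.19,0.067', '0.63,0.18,0.029', '', '', '']
165 ['', '', '', '', '0.62,0.19,0.062', '', '', '', '']
167 ['', '', '', '0.61,0.20,0.063', '0.61,0.19,0.074', '0.61,0.18,0.061', '', '', '']
169 ['', '', '', '0.61,0.20,0.069', '0.61,0.19,0.069', '', '', '', '']
171 ['', '', '', '0.60,0.20,0.058', '0.60,0.19,0.064', '', '', '', '']
173 ['', '', '', '', '', '', '', '', '']

[... 841 characters left out ...]
19,0.080', '0.63,-0.20,0.081', '0.62,-0.21,0.088', '', '']
165 ['0.63,-0.17,0.038', '0.63,-0.17,0.046', '', '0.62,-0.19,0.081', '0.62,-0.20,0.090', '0.62,-0.21,0.082', '', '']
167 ['', '', '', '0.61,-0.19,0.071', '0.61,-0.20,0.070', '0.61,-0.21,0.075', '', '']
169 ['', '', '', '0.61,-0.19,0.062', '0.61,-0.20,0.060', '', '', '']
171 ['', '', '', '', '0.60,-0.20,0.067', '', '', '']
173 ['', '', '', '0.59,-0.19,0.065', '0.59,-0.20,0.072', '', '', '']
175 ['', '', '', '0.59,-0.19,0.067', '0.59,-0.20,0.074', '', '', '']
177 ['', '', '', '0.58,-0.19,0.062', '0.58,-0.20,0.069', '', '', '']
179 ['', '', '', '', '', '', '', '']
181 ['', '', '', '', '', '', '', '']
183 ['', '', '', '', '', '', '', '']
```

View pics/zoom1.png

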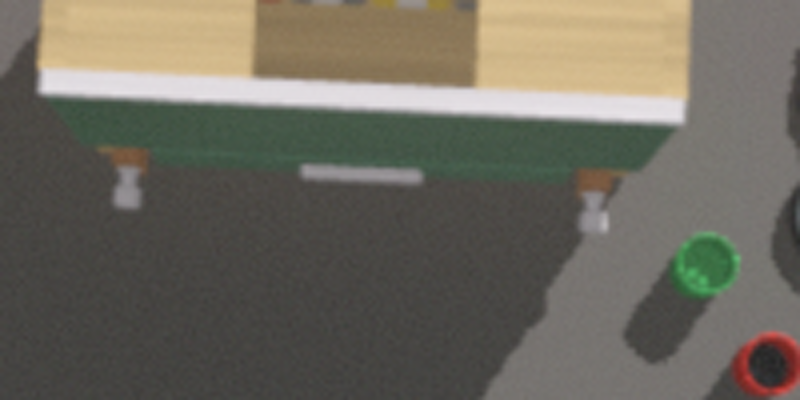

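View pics/zoom2.png

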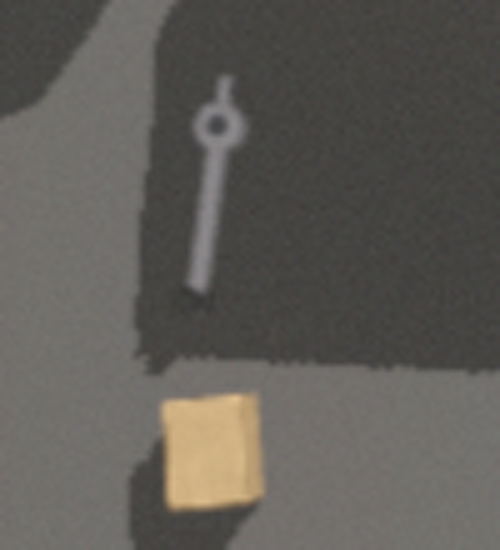

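```bash
cat >> h.py <<'E'
CAB=dict(o=np.array([0.649,-0.007]),yaw=-2.46)
def c2w(xc,yc):
    a=np.radians(CAB['yaw']); return CAB['o']+xc*np.array([np.cos(a),np.sin(a)])+yc*np.array([-np.sin(a),np.cos(a)])
def w2c(p):
    a=np.radians(CAB['yaw']); d=np.asarray(p)[...,:2]-CAB['o']; return np.stack([d[...,0]*np.cos(a)+d[...,1]*np.sin(a),-d[...,0]*np.sin(a)+d[...,1]*np.cos(a)],-1)
def plan(target,yaw,maxmm=45,maxdeg=8.5,start=None,syaw=None):
    """rows (cm x,y,z in tool axes, turn deg) from current pose to target pos/yaw(deg)"""
    s=r.observe(); p=np.array(s['ee_pos'] if start is None else start); y0=np.degrees(s['orientation'][2]) if syaw is None else syaw
    dy=(yaw-y0+180)%360-180; d=np.asarray(target)-p
    n=int(np.ceil(max(np.linalg.norm(d)*1000/maxmm,abs(dy)/maxdeg,1)-1e-6))
    for k in range(n):
        a=np.radians(y0+dy*k/n); st=d/n*100
        print('shift [%.2f,%.2f,%.2f] turn %.2f'%(st[0]*np.cos(a)+st[1]*np.sin(a),-st[2],-st[0]*np.sin(a)+st[1]*np.cos(a),-dy/n))
E
python3 - <<'E'
from h import *
plan([0.45,-0.05,0.26],-2.5)
print(c2w(-.051,-.195),c2w(-.05,.195))
E
```

```text
shift [-2.16,-0.16,-1.90] turn -8.50
shift [-2.42,-0.16,-1.56] turn -8.50
shift [-2.62,-0.16,-1.19] turn -8.50
shift [-2.77,-0.16,-0.79] turn -8.50
shift [-2.86,-0.16,-0.37] turn -8.50
shift [-2.88,-0.16,0.05] turn -8.50
shift [-2.84,-0.16,0.48] turn -8.50
shift [-2.74,-0.16,0.89] turn -8.50
shift [-2.58,-0.16,1.29] turn -8.50
shift [-2.36,-0.16,1.65] turn -8.50
shift [-2.09,-0.16,1.98] turn -8.50
shift [-1.77,-0.16,2.27] turn -8.50
shift [-1.41,-0.16,2.51] turn -8.50
shift [-1.03,-0.16,2.69] turn -8.50
shift [-0.62,-0.16,2.81] turn -8.50
shift [-0.20,-0.16,2.87] turn -8.50
shift [0.23,-0.16,2.87] turn -8.50
shift [0.65,-0.16,2.80] turn -8.50
[ 0.58967723 -0.19963128] [0.60741585 0.18996639]
```

Request:
arm_command --series '[[1,[-2.2,-0.2,-1.9],-8.5],[1,[-2.4,-0.2,-1.6],-8.5],[1,[-2.6,-0.2,-1.2],-8.5],[1,[-2.8,-0.2,-0.8],-8.5],[1,[-2.9,-0.2,-0.4],-8.5]]' --force 40

```text
clock: 1.45
ee_pos: [0.2976, -0.3896, 0.2415]
orientation: [-1.571, -0.0, -1.966]
wrist_force: [-0.3, 0.8, 0.3]
grip_width: 0.0854
```

Request:
arm_command --series '[[1,[-2.9,-0.2,0],-8.5],[1,[-2.8,-0.2,0.5],-8.5],[1,[-2.7,-0.2,0.9],-8.5],[1,[-2.6,-0.2,1.3],-8.5],[1,[-2.4,-0.2,1.6],-8.5]]'

```text
clock: 1.95
ee_pos: [0.3555, -0.258, 0.2515]
orientation: [-1.571, -0.0, -1.224]
wrist_force: [0.8, -0.3, -0.5]
grip_width: 0.0854
```

Request:
arm_command --series '[[1,[-2.1,-0.2,2.0],-8.5],[1,[-1.8,-0.2,2.3],-8.5],[1,[-1.4,-0.2,2.5],-8.5],[1,[-1.0,-0.2,2.7],-8.5],[1,[-0.6,-0.2,2.8],-8.5]]'

```text
clock: 2.45
ee_pos: [0.4148, -0.1264, 0.2616]
orientation: [-1.571, -0.001, -0.482]
wrist_force: [1.1, 0.2, -0.9]
grip_width: 0.0854
```

Request:
arm_command --series '[[1,[-0.2,-0.2,2.9],-8.5],[1,[0.2,-0.2,2.9],-8.5],[1,[0.6,-0.2,2.8],-8.5],[1,[0,0,0],0]]'

```text
clock: 2.85
ee_pos: [0.4499, -0.0455, 0.2677]
orientation: [-1.57, -0.001, -0.037]
wrist_force: [0.0, -0.5, 0.3]
grip_width: 0.0856
```

Run:
```python
from h import *
T=toolpose(); C=campose('wrist',T); p,d=r.camera('wrist'); w=cloud('wrist',d,C); np.save('w1.npy',w); np.save('w1C.npy',C); cv2.imwrite('pics/wrist1.png',p[:,:,::-1])
for l in ['knob_left','knob_right','flap_edge']:
    print(l,[(np.round(x['box'],0).tolist(),round(x['confidence'],2)) for x in r.find_in('wrist',l)][:4])
print(project('wrist',C,[[0.5897,-.1996,.058],[.6074,.19,.058]]))
```

```text
knob_left [([476.0, 279.0, 496.0, 296.0], 0.65), ([221.0, 302.0, 227.0, 316.0], 0.52)]
knob_right [([222.0, 303.0, 227.0, 316.0], 0.38)]
flap_edge [([126.0, 324.0, 518.0, 400.0], 0.98), ([40.0, 248.0, 118.0, 312.0], 0.65)]
[[214.10192653 283.99937837]
 [487.07518419 286.08511344]]
```

View pics/wrist1.png

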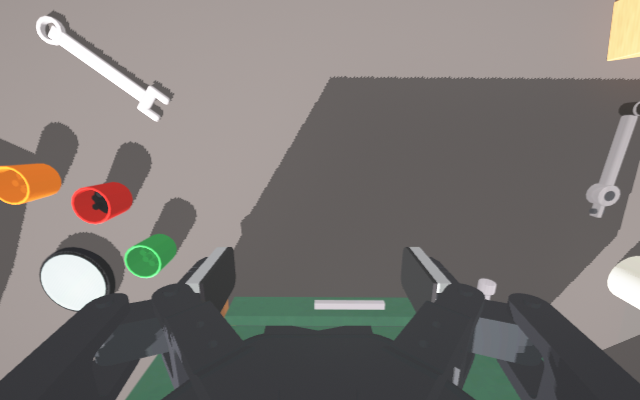

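Run:
```python
from h import *
w=np.load('w1.npy');C=np.load('w1C.npy')
for v in range(278,300,2): print(v,[('%.3f,%.3f,%.3f'%tuple(w[v,u])) if w[v,u,2]>.02 else '-' for u in range(474,500,4)])
t=np.load('top.npy')
for (v0,v1,u0,u1) in [(160,180,250,264),(164,184,367,382)]:
    q=t[v0:v1,u0:u1].reshape(-1,3); q=q[(q[:,2]>.045)&(q[:,2]<.08)]; c=w2c(q); 
    k=c[:,0]<-.03; print(c[k].min(0),c[k].max(0),c[k].mean(0)); print(np.sort(c[k][:,0])[:12].round(4))
```

```text
278 ['-', '-', '0.599,0.186,0.050', '-', '-', '-', '-']
280 ['-', '-', '0.598,0.182,0.057', '0.598,0.188,0.057', '0.599,0.194,0.056', '-', '-']
282 ['-', '0.602,0.178,0.055', '0.598,0.180,0.062', '0.598,0.184,0.063', '0.598,0.190,0.063', '0.599,0.196,0.062', '-']
284 ['-', '0.605,0.178,0.056', '0.600,0.179,0.064', '0.598,0.182,0.067', '0.598,0.187,0.068', '0.600,0.194,0.066', '-']
286 ['-', '0.608,0.178,0.057', '0.603,0.178,0.065', '0.601,0.182,0.067', '0.600,0.186,0.069', '0.600,0.192,0.070', '-']
288 ['0.440,0.009,0.324', '0.610,0.177,0.058', '0.605,0.178,0.066', '0.605,0.183,0.067', '0.602,0.186,0.071', '0.603,0.192,0.070', '-']
290 ['0.439,0.008,0.326', '0.441,0.011,0.324', '0.608,0.178,0.067', '0.606,0.182,0.069', '0.606,0.187,0.070', '0.607,0.194,0.068', '-']
292 ['0.439,0.007,0.328', '0.439,0.009,0.327', '0.612,0.179,0.065', '0.611,0.183,0.068', '0.609,0.187,0.070', '0.610,0.194,0.069', '-']
294 ['0.439,0.007,0.328', '0.439,0.008,0.329', '0.440,0.010,0.328', '0.613,0.182,0.069', '0.612,0.187,0.070', '-', '-']
296 ['0.440,0.006,0.329', '0.440,0.008,0.329', '0.440,0.009,0.329', '0.618,0.185,0.066', '-', '-', '-']
298 ['0.439,0.005,0.332', '0.440,0.007,0.330', '0.439,0.008,0.331', '0.622,0.186,0.065', '-', '-', '-']
[-0.05739397  0.1838124 ] [-0.03033745  0.20386457] [-0.04608869  0.19408518]
[-0.0574 -0.0573 -0.0571 -0.0568 -0.0567 -0.0563 -0.0555 -0.0552 -0.055
 -0.0549 -0.0546 -0.054 ]
[-0.05993443 -0.20430822] [-0.03133799 -0.18425781] [-0.04759884 -0.19387045]
[-0.0599 -0.0598 -0.0598 -0.0591 -0.0591 -0.0587 -0.0587 -0.0578 -0.057
 -0.0569 -0.0569 -0.0561]
```

Run:
```python
from h import *
a=c2w(-.105,-.195); b=c2w(-.061,-.195); print(a,b)
plan([*a,0.15],-2.46)
plan([*a,0.042],-2.46,start=[*a,0.15],syaw=-2.46)
plan([*b,0.042],-2.46,start=[*a,0.042],syaw=-2.46)
```

```text
[ 0.53572699 -0.19731349] [ 0.57968644 -0.19920206]
shift [1.87,2.34,-2.89] turn -0.03
shift [1.87,2.34,-2.90] turn -0.03
shift [1.87,2.34,-2.90] turn -0.03
shift [1.87,2.34,-2.90] turn -0.03
shift [1.87,2.34,-2.90] turn -0.03
shift [0.00,3.60,0.00] turn -0.00
shift [0.00,3.60,0.00] turn -0.00
shift [0.00,3.60,0.00] turn -0.00
shift [4.40,-0.00,-0.00] turn -0.00
```

Request:
arm_command --series '[[0.55,[1.9,2.3,-2.9],0],[0.55,[1.9,2.3,-2.9],0],[0.55,[1.9,2.3,-2.9],0],[0.55,[1.9,2.3,-2.9],0],[0.55,[1.8,2.3,-2.9],0]]'

```text
clock: 3.55
ee_pos: [0.5366, -0.1995, 0.1513]
orientation: [-1.571, -0.0, -0.047]
wrist_force: [-0.4, 0.6, 0.6]
grip_width: 0.047
```

Request:
arm_command --series '[[0.55,[0,3.6,0],0],[0.55,[0,3.6,0],0],[0.55,[0,3.6,0],0],[0.55,[0,0,0],0]]'

```text
clock: 3.95
ee_pos: [0.532, -0.1958, 0.0389]
orientation: [-1.566, 0.01, -0.046]
wrist_force: [-0.9, 0.3, -0.3]
grip_width: 0.0468
```

Run:
```python
from h import *
T=toolpose(); C=campose('wrist',T); p,d=r.camera('wrist'); cv2.imwrite('pics/wrist2.png',p[:,:,::-1]); w=cloud('wrist',d,C)
s=r.observe(); print(s['ee_pos'],s['orientation'],s['joint_positions'].round(3)); np.save('w2.npy',w)
```

```text
[ 0.53409049 -0.19669509  0.04196999] [-1.56782244  0.00554295 -0.04588341] [-0.561  0.413  1.739 -0.     0.996 -2.086]
```

View pics/wrist2.png

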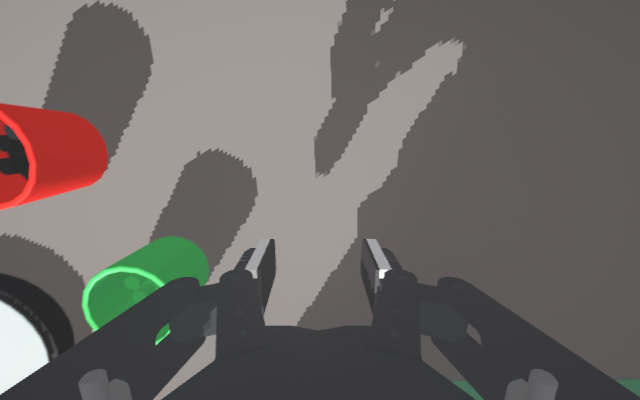

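Request:
arm_command --series '[[0.55,[2.3,0,-0.1],0],[0.55,[2.2,0,0],0],[0.55,[0,0,0],0]]'

```text
clock: 4.3
ee_pos: [0.5851, -0.2018, 0.0479]
orientation: [-1.574, -0.006, -0.044]
wrist_force: [-0.7, 0.2, -0.1]
grip_width: 0.0469
```

Request:
arm_command --series '[[0.0,[0,0,0],0],[0.0,[0,0,0],0],[0.0,[0,0,0],0],[0.0,[0,0,0],0],[0,[0,0,0],0]]' --force 40

```text
clock: 4.8
ee_pos: [0.5817, -0.1999, 0.0459]
orientation: [-1.571, -0.001, -0.044]
wrist_force: [0.3, 1.2, 5.2]
grip_width: 0.0197
```

Request:
arm_command --series '[[0,[-1.5,0,0],0],[0,[-2,0,0],0],[0,[-2,0,0],0],[0,[-2,0,0],0],[0,[-1,0,0],0]]'

```text
clock: 5.3
ee_pos: [0.4971, -0.1964, 0.046]
orientation: [-1.572, -0.004, -0.045]
wrist_force: [6.4, 0.7, 1.7]
grip_width: 0.02
```

Request:
arm_command --series '[[0,[-0.6,0,0],0],[0,[-0.5,0,0],0],[0,[-0.4,0,0],0],[0,[0,0,0],0]]'

```text
clock: 5.7
ee_pos: [0.4872, -0.1961, 0.0461]
orientation: [-1.573, -0.014, -0.046]
wrist_force: [24.2, 3.3, -12.3]
grip_width: 0.0195
```

Request:
arm_command --series '[[0,[0.6,0,0],0],[0.55,[0,0,0],0],[0.55,[0,0,0],0]]'

```text
clock: 6.0
ee_pos: [0.4871, -0.1957, 0.0444]
orientation: [-1.571, 0.001, -0.043]
wrist_force: [-0.2, 0.3, -1.4]
grip_width: 0.0466
```

Run:
```python
from h import *
p,d=r.camera('scene'); cv2.imwrite('pics/scene2.png',cv2.resize(p[100:360,250:510,::-1],None,fx=2.2,fy=2.2))
p,d=r.camera('top'); cv2.imwrite('pics/top2.png',cv2.resize(p[120:220,225:425,::-1],None,fx=4,fy=4))
s=r.observe(); print(s['ee_pos'],s['orientation'],s['grip_width'],w2c(s['ee_pos']))
a=c2w(-.104,.194); b=c2w(-.060,.194)
st=s['ee_pos']+[0,0,.065]
plan([*a,st[2]],-2.46,start=st)
print(st[2]-.044); plan([*b,0.04],-2.46,start=[*a,0.04],syaw=-2.46)
```

```text
[ 0.48700048 -0.19560087  0.04410593] [-1.57048150e+00  8.67217974e-04 -4.36407996e-02] 0.04711110328391766 [-0.15375512 -0.19538039]
shift [0.55,-0.00,4.33] turn -0.00
shift [0.55,-0.00,4.33] turn -0.00
shift [0.55,-0.00,4.33] turn -0.00
shift [0.55,-0.00,4.33] turn -0.00
shift [0.55,-0.00,4.33] turn -0.00
shift [0.55,-0.00,4.33] turn -0.00
shift [0.55,-0.00,4.33] turn -0.00
shift [0.55,-0.00,4.33] turn -0.00
shift [0.55,-0.00,4.33] turn -0.00
0.0651059270887546
shift [4.40,-0.00,-0.00] turn -0.00
```

View pics/scene2.png

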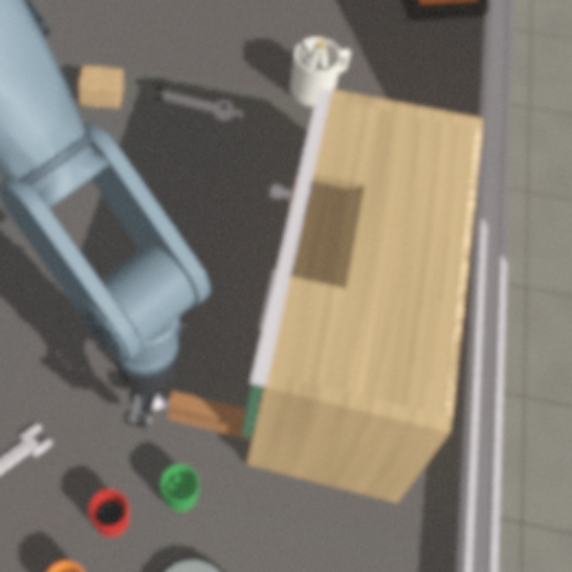

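Request:
arm_command --series '[[0.55,[0,-3.3,0],0],[0.55,[0,-3.2,0],0],[0.55,[0.5,0,4.4],0],[0.55,[0.5,0,4.4],0],[0.55,[0.5,0,4.4],0]]'

```text
clock: 6.6
ee_pos: [0.5081, -0.0636, 0.1095]
orientation: [-1.571, -0.0, -0.045]
wrist_force: [1.2, 0.3, 1.0]
grip_width: 0.0468
```

Request:
arm_command --series '[[0.55,[0.5,0,4.4],0],[0.55,[0.5,0,4.4],0],[0.55,[0.6,0,4.4],0],[0.55,[0.6,0,4.4],0],[0.55,[0.6,0,4.1],0]]'

```text
clock: 7.1
ee_pos: [0.5453, 0.1529, 0.1091]
orientation: [-1.571, 0.001, -0.043]
wrist_force: [0.5, 0.1, 0.5]
grip_width: 0.0469
```

Request:
arm_command --series '[[0.55,[0.6,0,4],0],[0.55,[0,3.3,0],0],[0.55,[0,3.2,0],0],[0.55,[0,0,0],0],[0.55,[0,0,0],0]]'

```text
clock: 7.6
ee_pos: [0.5528, 0.1904, 0.044]
orientation: [-1.571, 0.002, -0.044]
wrist_force: [1.1, 0.1, 0.5]
grip_width: 0.0466
```

Request:
arm_command --series '[[0.55,[2.2,0,0.1],0],[0.55,[2.2,0,0],0],[0.55,[0,0,0],0],[0,[0,0,0],0],[0,[0,0,0],0]]'

```text
clock: 8.1
ee_pos: [0.5972, 0.1898, 0.0452]
orientation: [-1.571, -0.001, -0.044]
wrist_force: [-2.6, -1.3, 9.0]
grip_width: 0.0197
```

Request:
arm_command --series '[[0,[0,0,0],0],[0,[0,0,0],0],[0,[0,0,0],0]]'

```text
clock: 8.4
ee_pos: [0.5972, 0.1898, 0.0453]
orientation: [-1.571, -0.0, -0.043]
wrist_force: [-2.4, -1.1, 7.2]
grip_width: 0.0194
```

Expected pull: about 111 mm.

Request:
arm_command --series '[[0,[-1.5,0,0],0],[0,[-2.3,0,0],0],[0,[-2.3,0,0],0],[0,[-2.2,0,0],0],[0,[-1.7,0,0],0]]'

```text
clock: 8.9
ee_pos: [0.498, 0.194, 0.0453]
orientation: [-1.571, -0.004, -0.043]
wrist_force: [3.4, -1.1, 1.2]
grip_width: 0.0197
```

Request:
arm_command --series '[[0,[-0.6,0,0],0],[0,[-0.4,0,0],0],[0,[-0.3,0,0],0],[0,[0,0,0],0]]'

```text
clock: 9.3
ee_pos: [0.4859, 0.1945, 0.0453]
orientation: [-1.571, -0.003, -0.043]
wrist_force: [1.3, -4.2, 7.1]
grip_width: 0.0197
```

Still only drag; keep going to feel the stop.

Request:
arm_command --series '[[0,[-0.3,0,0],0],[0,[-0.3,0,0],0],[0,[0,0,0],0]]'

```text
clock: 9.6
ee_pos: [0.4857, 0.1946, 0.0455]
orientation: [-1.569, -0.015, -0.044]
wrist_force: [24.1, -4.1, -15.5]
grip_width: 0.0197
```

Request:
arm_command --series '[[0,[0.6,0,0],0],[0.5,[0,0,0],0],[0.5,[0,0,0],0],[0.5,[0,-4,0],0],[0.5,[0,-4.5,0],0]]'

```text
clock: 10.1
ee_pos: [0.4815, 0.1946, 0.1274]
orientation: [-1.572, 0.008, -0.043]
wrist_force: [1.4, 1.4, 0.7]
grip_width: 0.0426
```

Run:
```python
from h import *
p,d=r.camera('scene'); cv2.imwrite('pics/scene3.png',cv2.resize(p[100:360,250:510,::-1],None,fx=2.2,fy=2.2))
C=campose('scene'); w=cloud('scene',d,C); m=(w[...,2]>.27)&(w[...,2]<.292)&(w[...,0]>.55)&(w[...,0]<.9)&(abs(w[...,1])<.3)
rc=cv2.minAreaRect(w[m][:,:2].astype(np.float32)); print(rc,w2c(cv2.boxPoints(rc)).round(4))
s=r.observe(); print(s['ee_pos'],s['orientation'],w2c(s['ee_pos']))
a=c2w(-.008,0); print(a)
plan([*a,0.33],-92.46)
```

```text
((0.741924524307251, -0.010288134217262268), (0.4651928246021271, 0.22738580405712128), 87.69898986816406) [[-0.0201 -0.2322]
 [ 0.2073 -0.2316]
 [ 0.206   0.2336]
 [-0.0214  0.233 ]]
[0.48724494 0.19583947 0.13658547] [-1.56897842 -0.00636098 -0.04268848] [-0.17031225  0.19570971]
[ 0.64100737 -0.00665662]
shift [1.48,-1.76,-1.78] turn 8.18
shift [1.71,-1.76,-1.55] turn 8.18
shift [1.92,-1.76,-1.29] turn 8.18
shift [2.08,-1.76,-1.01] turn 8.18
shift [2.20,-1.76,-0.70] turn 8.18
shift [2.28,-1.76,-0.38] turn 8.18
shift [2.31,-1.76,-0.05] turn 8.18
shift [2.29,-1.76,0.28] turn 8.18
shift [2.23,-1.76,0.60] turn 8.18
shift [2.12,-1.76,0.91] turn 8.18
shift [1.97,-1.76,1.21] turn 8.18
```

View pics/scene3.png

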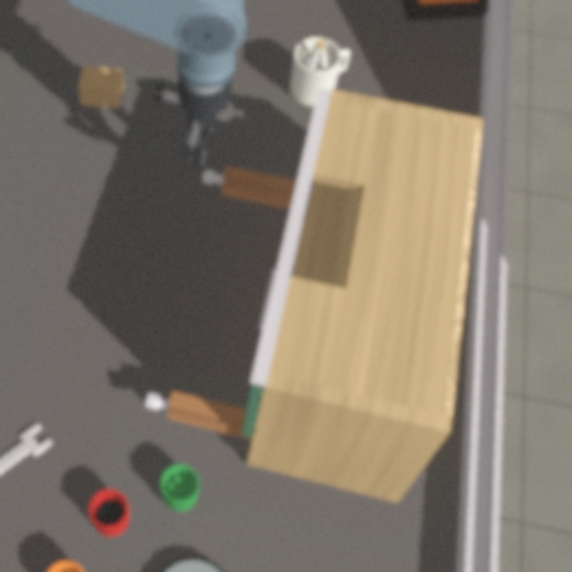

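```bash
sed -i 's/\[0.649,-0.007\]/[0.647,-0.007]/' h.py
python3 - <<'E'
from h import *
a=c2w(-.008,.05); print(a); s=r.observe()['ee_pos']+[0,0,.1]
plan([*a,0.33],-92.46,start=s,maxmm=25,maxdeg=8.5)
E
```

```text
[0.64115347 0.0432973 ]
shift [1.46,-0.85,-1.33] turn 8.18
shift [1.63,-0.85,-1.10] turn 8.18
shift [1.77,-0.85,-0.86] turn 8.18
shift [1.88,-0.85,-0.60] turn 8.18
shift [1.94,-0.85,-0.33] turn 8.18
shift [1.97,-0.85,-0.05] turn 8.18
shift [1.96,-0.85,0.23] turn 8.18
shift [1.90,-0.85,0.51] turn 8.18
shift [1.81,-0.85,0.77] turn 8.18
shift [1.68,-0.85,1.02] turn 8.18
shift [1.52,-0.85,1.25] turn 8.18
```

Request:
arm_command --series '[[0.5,[0,-4,0],0],[0.5,[0,-4,0],0],[0.5,[0,-2,0],0],[0.5,[1.5,-0.9,-1.3],8.2],[0.5,[1.6,-0.9,-1.1],8.2]]'

```text
clock: 10.65
ee_pos: [0.5124, 0.1678, 0.2477]
orientation: [-1.57, 0.0, -0.334]
wrist_force: [0.7, -0.2, 0.2]
grip_width: 0.0431
```

Request:
arm_command --series '[[0.5,[1.8,-0.9,-0.9],8.2],[0.5,[1.9,-0.9,-0.6],8.2],[0.5,[1.9,-0.9,-0.3],8.2],[0.5,[2.0,-0.9,-0.1],8.2],[0.5,[2.0,-0.9,0.2],8.2]]'

```text
clock: 11.15
ee_pos: [0.5824, 0.0966, 0.2915]
orientation: [-1.572, 0.002, -1.051]
wrist_force: [-0.3, -0.5, -0.1]
grip_width: 0.0426
```

Request:
arm_command --series '[[0.5,[1.9,-0.9,0.5],8.2],[0.5,[1.8,-0.8,0.8],8.2],[0.5,[1.7,-0.8,1.0],8.2],[0.5,[1.5,-0.8,1.2],8.2],[0.5,[0,0,0],0]]'

```text
clock: 11.65
ee_pos: [0.6388, 0.0397, 0.3251]
orientation: [-1.571, -0.0, -1.621]
wrist_force: [-0.6, 0.5, 0.2]
grip_width: 0.0428
```

Run:
```python
from h import *
T=toolpose(); C=campose('wrist',T); p,d=r.camera('wrist'); cv2.imwrite('pics/wrist3.png',p[:,:,::-1]); w=cloud('wrist',d,C); np.save('w3.npy',w)
s=r.observe(); print(s['ee_pos'],s['orientation'],s['joint_positions'].round(3),w2c(s['ee_pos'])); print(project('wrist',C,[[*c2w(-.016,-.05),.28],[*c2w(0,-.05),.28],[*c2w(-.016,.1),.28],[*c2w(0,.1),.28]]))
p,d=r.camera('scene'); cv2.imwrite('pics/scene4.png',cv2.resize(p[80:360,250:530,::-1],None,fx=2,fy=2))
```

```text
[0.63777025 0.04080231 0.32439953] [-1.57206507e+00  5.44994095e-04 -1.61657454e+00] [-0.122  0.266  1.319  0.     1.558 -0.076] [-0.01127301  0.0473621 ]
[[311.9909535  337.26913742]
 [331.82504022 337.13575857]
 [309.01454046 147.67344432]
 [333.01687238 147.48306024]]
```

View pics/wrist3.png

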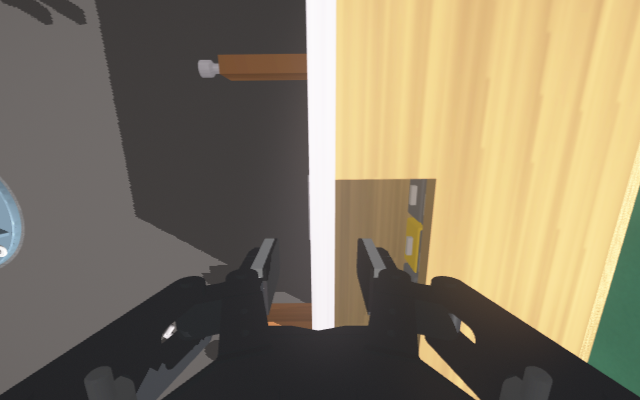

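View pics/scene4.png

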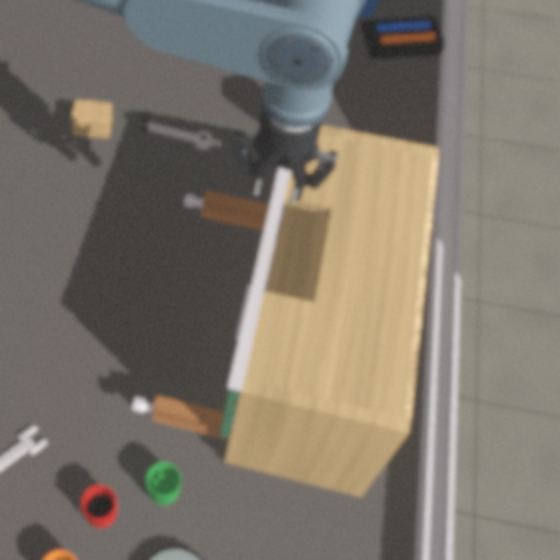

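Request:
arm_command --series '[[0.5,[0,2,0.3],0],[0.5,[0,2.5,0],0],[0.5,[0,2.4,0],0],[0.5,[0,0,0],0]]'

```text
clock: 12.15
ee_pos: [0.6374, 0.0424, 0.2512]
orientation: [-1.58, 0.001, -1.614]
wrist_force: [-1.1, 0.5, -0.8]
grip_width: 0.0429
```

Request:
arm_command --series '[[0.42,[0,0,-1.2],0],[0.42,[0,0,-1.2],0],[0.42,[0,0,-1.0],0],[0.42,[0,0.1,-1.0],0],[0.42,[0,0,0],0]]'

```text
clock: 12.65
ee_pos: [0.5957, 0.0435, 0.2558]
orientation: [-1.571, 0.0, -1.617]
wrist_force: [0.3, 0.4, 0.3]
grip_width: 0.0359
```

Run:
```python
from h import *
p,d=r.camera('scene'); cv2.imwrite('pics/scene5.png',cv2.resize(p[80:360,250:530,::-1],None,fx=2,fy=2))
C=campose('scene'); w=cloud('scene',d,C); np.save('s5.npy',w)
c=w2c(w); m=(abs(c[...,1]+.1)<.08)&(c[...,0]>-.25)&(c[...,0]<-.005)&(w[...,2]>.13)
q=np.c_[c[m][:,0],w[m][:,2]]; o=np.argsort(q[:,0]); print(q[o][::max(1,len(q)//25)].round(3))
```

```text
[[-0.069  0.27 ]
 [-0.067  0.268]
 [-0.064  0.272]
 [-0.062  0.274]
 [-0.059  0.273]
 [-0.057  0.273]
 [-0.054  0.277]
 [-0.052  0.271]
 [-0.05   0.262]
 [-0.048  0.259]
 [-0.046  0.25 ]
 [-0.044  0.246]
 [-0.042  0.237]
 [-0.039  0.23 ]
 [-0.037  0.22 ]
 [-0.035  0.217]
 [-0.033  0.209]
 [-0.03   0.202]
 [-0.028  0.19 ]
 [-0.026  0.185]
 [-0.023  0.171]
 [-0.021  0.171]
 [-0.018  0.159]
 [-0.016  0.148]
 [-0.013  0.141]
 [-0.01   0.13 ]]
```

View pics/scene5.png

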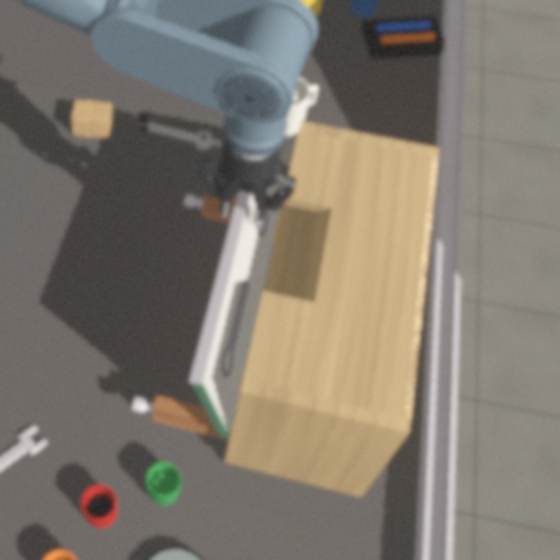

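Request:
arm_command --series '[[0.42,[0,0.5,-1.1],0],[0.42,[0,0.6,-1.1],0],[0.42,[0,0.8,-1.1],0],[0.42,[0,0.8,-1.0],0],[0.42,[0,0,0],0]]'

```text
clock: 13.2
ee_pos: [0.5523, 0.0452, 0.227]
orientation: [-1.574, 0.0, -1.618]
wrist_force: [-2.2, -0.8, -0.7]
grip_width: 0.0359
```

```bash
cat >> h.py <<'E'
def theta(n='scene',save=None,y=(-.2,.0)):
    p,d=r.camera(n)
    if save: cv2.imwrite(save,cv2.resize(p[80:360,250:530,::-1],None,fx=2,fy=2) if n=='scene' else p[:,:,::-1])
    w=cloud(n,d,campose(n)); c=w2c(w)
    # sweep theta: count points close to inner face plane (hinge line at xc=0,z=.1)
    m=(c[...,1]>y[0])&(c[...,1]<y[1])&(c[...,0]>-.25)&(c[...,0]<.0)&(w[...,2]>.085)&(w[...,2]<.3)
    X=c[m][:,0];Z=w[m][:,2]-.1
    best=[]
    for t in np.arange(0,1.7,.01):
        s=-X*np.sin(t)+Z*np.cos(t)*0; s=-X*np.sin(t)+Z*np.cos(t); o=-X*np.cos(t)-Z*np.sin(t)
        best.append((((abs(o)<.004)&(s>.02)&(s<.18)).sum(),t))
    b=sorted(best,reverse=True)[:5]
    return [(int(a),round(float(t),2)) for a,t in b]
E
python3 - <<'E'
from h import *
print(theta(save='pics/scene6.png')); s=r.observe(); print(s['ee_pos'],w2c(s['ee_pos']),s['wrist_force'])
E
```

```text
[(2090, 0.61), (2085, 0.6), (2041, 0.62), (1923, 0.59), (1812, 0.63)]
[0.55334819 0.04509433 0.22793089] [-0.09580149  0.04802661] [-0.94876493  0.50584223  0.83601549]
```

Request:
arm_command --series '[[0.42,[-2.5,0,0],0],[0.42,[-3.5,0,0],0],[0.42,[-4,0,0],0],[0.42,[-4,0,0],0],[0.42,[-3,0,0],0]]'

```text
clock: 13.75
ee_pos: [0.5626, 0.217, 0.2291]
orientation: [-1.57, 0.001, -1.617]
wrist_force: [-0.6, 0.1, -0.5]
grip_width: 0.0361
```

Run:
```python
from h import *
print(theta(save='pics/scene7.png')); s=r.observe(); print(s['ee_pos'],s['orientation'],w2c(s['ee_pos']),s['wrist_force'])
T=toolpose(); p,d=r.camera('wrist'); cv2.imwrite('pics/wrist7.png',p[:,:,::-1])
```

```text
[(2022, 0.59), (2020, 0.58), (1960, 0.6), (1905, 0.57), (1635, 0.61)]
[0.56225376 0.22089091 0.22905668] [-1.56950834  0.00331236 -1.61467575] [-0.09444965  0.22404343] [-2.06147815  0.91706111 -0.02122421]
```

View pics/scene7.png

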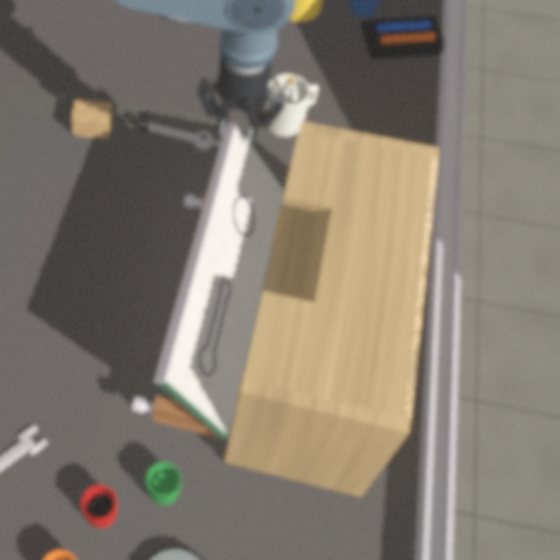

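View pics/wrist7.png

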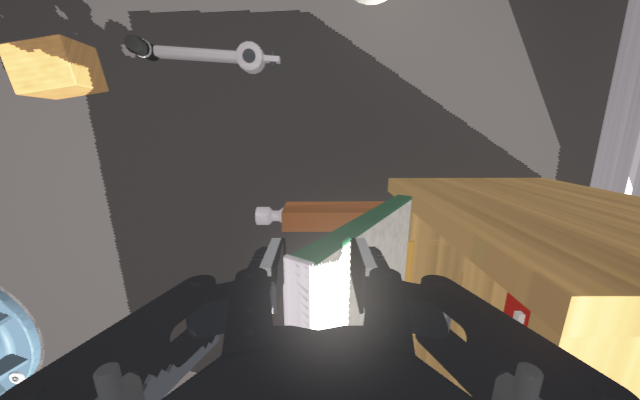

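Request:
arm_command --series '[[0.42,[-0.4,0,0],-8.2],[0.42,[-0.4,0,0],-8.2],[0.42,[-0.4,0,0],-8.2],[0.42,[-0.3,0,-0.1],-8.2],[0.42,[-0.4,0,-0.1],-8.2]]'

```text
clock: 14.35
ee_pos: [0.5566, 0.2312, 0.2288]
orientation: [-1.571, -0.001, -0.897]
wrist_force: [-0.8, -0.8, -0.2]
grip_width: 0.0361
```

Request:
arm_command --series '[[0.42,[-0.4,0,0],-8.2],[0.42,[-0.4,0,0],-8.2],[0.42,[-0.3,0,0],-8.2],[0.42,[-0.4,0,0],-8.2],[0.42,[-0.3,0,0],-8.2]]'

```text
clock: 14.85
ee_pos: [0.5422, 0.2417, 0.2288]
orientation: [-1.571, -0.001, -0.181]
wrist_force: [-1.7, -0.4, -0.2]
grip_width: 0.036
```

Run:
```python
from h import *
print(theta(save='pics/scene8.png')); s=r.observe(); print(s['ee_pos'],s['orientation'],w2c(s['ee_pos']),s['wrist_force'])
T=toolpose(); p,d=r.camera('wrist'); cv2.imwrite('pics/wrist8.png',p[:,:,::-1])
```

```text
[(1935, 0.55), (1933, 0.56), (1866, 0.57), (1845, 0.54), (1540, 0.58)]
[0.54187979 0.24188648 0.22876437] [-1.57091646e+00 -4.03271494e-04 -1.74173810e-01] [-0.11570602  0.24414515] [-0.4354753  -0.37762496 -0.73227224]
```

View pics/wrist8.png

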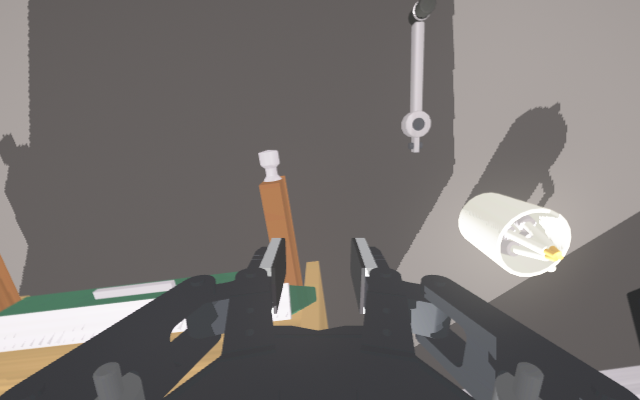

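Request:
arm_command --series '[[0.42,[0,0,-0.3],-7.5],[0.42,[0,0,-2.5],0],[0.42,[0,0,-3.5],0],[0.42,[0,0,-3.5],0],[0.42,[0,0,-2.5],0]]'

```text
clock: 15.45
ee_pos: [0.5347, 0.1176, 0.2287]
orientation: [-1.571, -0.001, -0.061]
wrist_force: [-1.7, 0.6, 0.3]
grip_width: 0.0357
```

Run:
```python
from h import *
print(theta(save='pics/scene9.png')); s=r.observe(); print(s['ee_pos'],s['orientation'],w2c(s['ee_pos']),s['wrist_force'])
```

```text
[(1928, 0.55), (1919, 0.54), (1887, 0.56), (1788, 0.53), (1655, 0.57)]
[0.53476502 0.11468504 0.2286601 ] [-1.57311402e+00 -4.78878368e-04 -6.24304677e-02] [-0.1173545   0.11675556] [ 0.01224328 -2.89115164  0.91386805]
```

View pics/scene9.png

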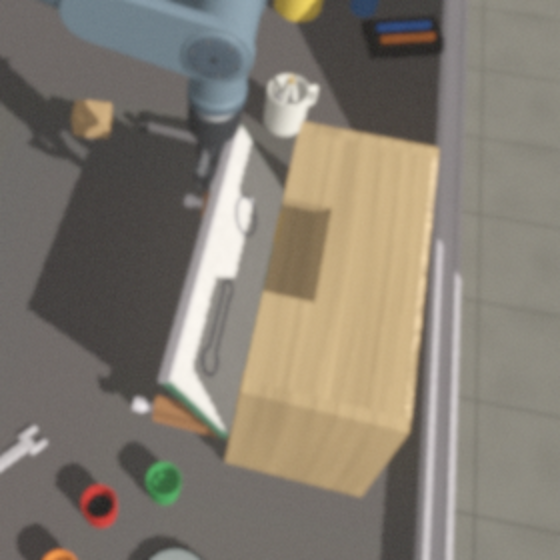

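Request:
arm_command --series '[[0.42,[-1.0,0.7,0],-1.1],[0.42,[-1.1,0.9,0],0],[0.42,[-1.2,1.3,0],0],[0.42,[-1.1,1.5,0],0],[0.42,[0,0,0],0]]'

```text
clock: 16.0
ee_pos: [0.4881, 0.1213, 0.1824]
orientation: [-1.571, 0.005, -0.04]
wrist_force: [-3.5, 0.8, -0.7]
grip_width: 0.036
```

Run:
```python
from h import *
print(theta(save='pics/scene10.png')); s=r.observe(); print(s['ee_pos'],s['orientation'],w2c(s['ee_pos']),s['wrist_force'])
```

```text
[(2676, 0.93), (2627, 0.92), (2561, 0.94), (2368, 0.91), (2212, 0.95)]
[0.48919013 0.12120012 0.18366026] [-1.5711852   0.00328469 -0.03928609] [-0.16316703  0.12130848] [-6.1210315   0.27652556  3.61608733]
```

Request:
arm_command --series '[[0.42,[-0.7,1.5,0],0],[0.42,[-0.7,1.6,0],0],[0.42,[-0.3,0.8,0],0],[0.42,[-0.3,0.9,0],0],[0.42,[0,0,0],0]]'

```text
clock: 16.55
ee_pos: [0.4682, 0.1221, 0.1351]
orientation: [-1.571, 0.006, -0.038]
wrist_force: [-10.5, -1.2, 2.0]
grip_width: 0.0359
```

Run:
```python
from h import *
print(theta(save='pics/scene10.png')); s=r.observe(); print(s['ee_pos'],s['orientation'],w2c(s['ee_pos']),s['wrist_force'])
```

```text
[(2829, 1.21), (2777, 1.2), (2609, 1.22), (2542, 1.19), (2223, 1.23)]
[0.4683576  0.12208256 0.13560001] [-1.57133491  0.006245   -0.03841077] [-0.18401824  0.12129593] [-10.81440258  -1.11588008   2.01437856]
```

Request:
arm_command --series '[[0.42,[-0.2,0.5,0],0],[0.42,[-0.15,0.5,0],0],[0.42,[-0.05,0.5,0],0],[0.42,[0,0,0],0]]'

```text
clock: 17.0
ee_pos: [0.4649, 0.1222, 0.1207]
orientation: [-1.571, 0.005, -0.038]
wrist_force: [-9.0, -1.2, 0.1]
grip_width: 0.0358
```

Run:
```python
from h import *
print(theta(save='pics/scene10.png')); s=r.observe(); print(s['ee_pos'],s['orientation'],w2c(s['ee_pos']),s['wrist_force'])
```

```text
[(2774, 1.28), (2771, 1.29), (2604, 1.3), (2515, 1.27), (2228, 1.31)]
[0.46492747 0.12220633 0.12087802] [-1.57124288  0.0050797  -0.03845855] [-0.18745052  0.12127236] [-9.17479974 -0.97086798  0.41802398]
```

Request:
arm_command --series '[[0.42,[-0.1,0.4,0],0],[0.42,[-0.05,0.4,0],0],[0.42,[0,0,0],0]]'

```text
clock: 17.35
ee_pos: [0.4636, 0.1222, 0.1128]
orientation: [-1.571, 0.005, -0.039]
wrist_force: [-8.1, -0.4, 0.4]
grip_width: 0.0358
```

Run:
```python
from h import *
print(theta(save='pics/scene10.png')); s=r.observe(); print(s['ee_pos'],s['orientation'],w2c(s['ee_pos']),s['wrist_force'])
```

```text
[(2829, 1.33), (2729, 1.34), (2701, 1.32), (2410, 1.35), (2394, 1.31)]
[0.46360592 0.12224032 0.11294093] [-1.57123109  0.00467976 -0.03854785] [-0.18877231  0.1212496 ] [-9.00942935 -1.04539579  0.46908501]
```

Request:
arm_command --series '[[0.42,[0,0.3,0],0],[0.42,[0,0.3,0],0],[0.42,[0,0,0],0]]'

```text
clock: 17.7
ee_pos: [0.4629, 0.1223, 0.1065]
orientation: [-1.571, 0.006, -0.038]
wrist_force: [-8.9, -0.7, -0.1]
grip_width: 0.0361
```

Run:
```python
from h import *
print(theta(save='pics/scene10.png')); s=r.observe(); print(s['ee_pos'],s['orientation'],w2c(s['ee_pos']),s['wrist_force'])
```

```text
[(2798, 1.36), (2788, 1.37), (2616, 1.35), (2539, 1.38), (2243, 1.34)]
[0.46287914 0.12229262 0.10662178] [-1.57129036  0.00631967 -0.03841323] [-0.18950067  0.12127065] [-9.23146349 -0.71978322  0.13864842]
```

Request:
arm_command --series '[[0.42,[0.1,0.2,0],0],[0.42,[0.1,0.3,0],0],[0.42,[0,0,0],0]]'

```text
clock: 18.05
ee_pos: [0.4624, 0.1223, 0.1004]
orientation: [-1.571, 0.012, -0.038]
wrist_force: [-15.4, -1.0, 0.4]
grip_width: 0.0359
```

Run:
```python
from h import *
print(theta(save='pics/scene10.png')); s=r.observe(); print(s['ee_pos'],s['orientation'],w2c(s['ee_pos']),s['wrist_force'])
```

```text
[(2775, 1.4), (2698, 1.39), (2639, 1.41), (2460, 1.38), (2284, 1.42)]
[0.46236261 0.12231087 0.10049396] [-1.57152047  0.01195536 -0.03825654] [-0.1900175   0.12126671] [-15.68846435  -0.14613705   0.47157272]
```

Request:
arm_command --series '[[0.42,[0,0.3,0],0],[0.42,[0,0.3,0],0],[0.42,[0,0.3,0],0],[0.42,[0,0,0],0]]'

```text
clock: 18.5
ee_pos: [0.4619, 0.1223, 0.0911]
orientation: [-1.572, 0.013, -0.038]
wrist_force: [-15.9, -0.2, -0.2]
grip_width: 0.0357
```

Run:
```python
from h import *
print(theta(save='pics/scene10.png')); s=r.observe(); print(s['ee_pos'],s['orientation'],w2c(s['ee_pos']),s['wrist_force'])
```

```text
[(2750, 1.45), (2677, 1.44), (2618, 1.46), (2447, 1.43), (2262, 1.47)]
[0.4618781  0.12234684 0.09121718] [-1.57154538  0.01285766 -0.03826229] [-0.19050311  0.12128185] [-15.98648993  -1.66144544  -0.96452879]
```

Request:
arm_command --series '[[0.42,[0.05,0.3,0],0],[0.42,[0,0.3,0],0],[0.42,[0.05,0.3,0],0],[0.42,[0,0,0],0]]'

```text
clock: 18.95
ee_pos: [0.4618, 0.1223, 0.0816]
orientation: [-1.572, 0.015, -0.038]
wrist_force: [-17.7, -1.2, -1.0]
grip_width: 0.0358
```

Run:
```python
from h import *
print(theta(save='pics/scene10.png')); s=r.observe(); print(s['ee_pos'],s['orientation'],w2c(s['ee_pos']),s['wrist_force'])
```

```text
[(2724, 1.5), (2642, 1.51), (2616, 1.49), (2363, 1.48), (2319, 1.52)]
[0.46185365 0.12231351 0.08169715] [-1.57156226  0.01505463 -0.03844847] [-0.19052611  0.1212475 ] [-16.84387433  -1.1538849   -2.40454289]
```

Request:
arm_command --series '[[0.42,[0,0.3,0],0],[0.42,[0.05,0.3,0],0],[0.42,[0,0.3,0],0],[0.42,[0,0,0],0]]'

```text
clock: 19.4
ee_pos: [0.4621, 0.1223, 0.0724]
orientation: [-1.572, 0.015, -0.039]
wrist_force: [-18.5, -1.5, -0.9]
grip_width: 0.0362
```

Run:
```python
from h import *
print(theta(save='pics/scene10.png')); s=r.observe(); print(s['ee_pos'],s['orientation'],w2c(s['ee_pos']),s['wrist_force'])
```

```text
[(2719, 1.55), (2630, 1.54), (2566, 1.56), (2386, 1.53), (2213, 1.57)]
[0.46205654 0.1223177  0.07258359] [-1.57159046  0.01547808 -0.0384613 ] [-0.19032359  0.1212604 ] [-17.86897954  -0.87737315  -1.74994851]
```

Request:
arm_command --series '[[0.42,[0,0.2,0],0],[0.42,[0,0.2,0],0],[0.42,[0,0.2,0],0],[0.42,[0,0,0],0]]'

```text
clock: 19.85
ee_pos: [0.4621, 0.1223, 0.0684]
orientation: [-1.572, 0.016, -0.038]
wrist_force: [-27.4, -1.7, 16.8]
grip_width: 0.0356
```

Run:
```python
from h import *
print(theta(save='pics/scene11.png')); s=r.observe(); print(s['ee_pos'],s['orientation'],w2c(s['ee_pos']),s['wrist_force'])
```

```text
[(2660, 1.55), (2654, 1.56), (2469, 1.54), (2438, 1.57), (2161, 1.53)]
[0.46213933 0.1223374  0.06841941] [-1.5720058   0.01547776 -0.03795648] [-0.19024172  0.12128363] [-26.83173413  -2.12951334  17.17125574]
```

View pics/scene11.png

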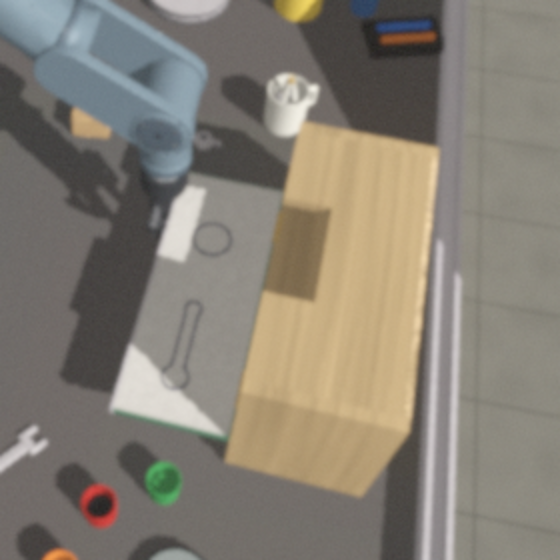

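Request:
arm_command --series '[[0.42,[-1.5,0,0],0],[0.42,[-3,-1,0],0],[0.42,[0,-4,3],0],[0.42,[0,-4.5,4],0],[0.42,[0,-4.5,4],0]]'

```text
clock: 20.4
ee_pos: [0.4287, 0.2215, 0.1974]
orientation: [-1.57, -0.004, -0.04]
wrist_force: [0.6, -0.6, 0.3]
grip_width: 0.0363
```

Request:
arm_command --series '[[0.42,[-1,-3.5,4],0],[0.42,[-1,0,4],0],[0.42,[0,0,0],0],[0.42,[0,0,0],0]]'

```text
clock: 20.8
ee_pos: [0.4115, 0.2991, 0.2277]
orientation: [-1.57, -0.003, -0.036]
wrist_force: [-0.4, 0.6, -1.1]
grip_width: 0.0357
```

Run:
```python
from h import *
print(theta(save='pics/scene12.png'))
s=r.observe(); T=toolpose(s); C=campose('wrist',T); p,d=r.camera('wrist'); cv2.imwrite('pics/wrist12.png',p[:,:,::-1]); w=cloud('wrist',d,C); np.save('w12.npy',w); np.save('w12C.npy',C)
print(s['clock'],s['ee_pos'],s['orientation'],s['wrist_force'])
for l in ['lever','lever_boss','lever_toe']:
    print(l,[(np.round(x['box'],0).tolist(),round(x['confidence'],2)) for x in r.find_in('wrist',l)][:4])
```

```text
[(2671, 1.55), (2618, 1.56), (2509, 1.54), (2376, 1.57), (2242, 1.53)]
20.85 [0.41137037 0.29812624 0.22708801] [-1.57060868e+00 -1.54892355e-03 -3.68178374e-02] [ 0.15621984 -0.60968904  0.38008185]
lever [([361.0, 138.0, 398.0, 248.0], 0.64)]
lever_boss [([360.0, 139.0, 398.0, 250.0], 0.56)]
lever_toe [([362.0, 140.0, 401.0, 248.0], 0.68)]
```

View pics/wrist12.png

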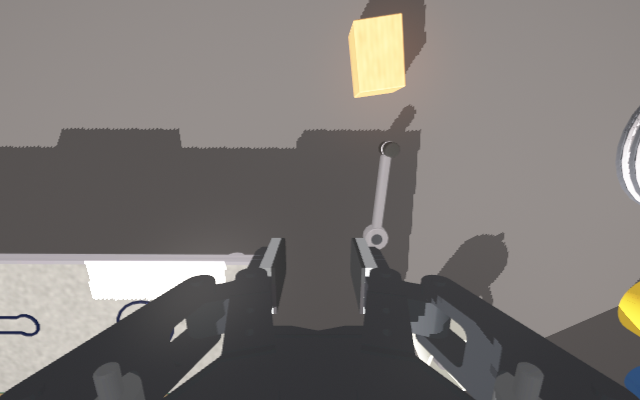

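View pics/scene12.png

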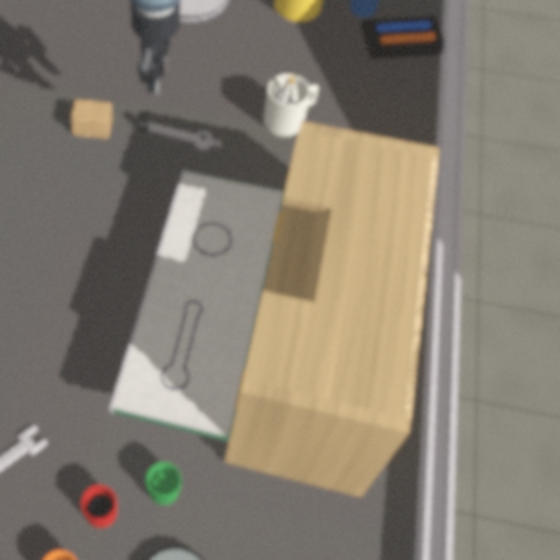

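Run:
```python
from h import *
C=np.load('w12C.npy'); w=np.load('w12.npy')
p=cv2.imread('pics/wrist12.png'); cv2.imwrite('pics/z12.png',cv2.resize(p[120:260,320:440],None,fx=5,fy=5,interpolation=cv2.INTER_CUBIC))
print(onz('wrist',C,376,238,.02),onz('wrist',C,391,149,.04))
for z0,z1,n in [(.012,.019,'arm'),(.028,.045,'peg')]:
    m=(w[...,2]>z0)&(w[...,2]<z1)&(w[...,0]>.3)&(w[...,0]<.55)&(w[...,1]>.33)&(w[...,1]<.43)
    q=w[m]; print(n,len(q),q.mean(0),q.min(0),q.max(0))
    if n=='arm':
        l=cv2.fitLine(q[:,:2].astype(np.float32),cv2.DIST_HUBER,0,.01,.01).ravel(); print(l,np.degrees(np.arctan2(l[1],l[0])))
```

```text
[0.48839341 0.37287875 0.02      ] [0.36942914 0.38426527 0.04      ]
arm 734 [0.42194586 0.3774048  0.0170331 ] [0.30033516 0.34439516 0.01200863] [0.48780575 0.39205751 0.01895873]
[ 0.9975847  -0.06946036  0.42396206  0.3793348 ] -3.9829926
peg 295 [0.3516179  0.37880277 0.03881836] [0.30044952 0.34454382 0.02813413] [0.37881777 0.39381105 0.04428685]
```

View pics/z12.png

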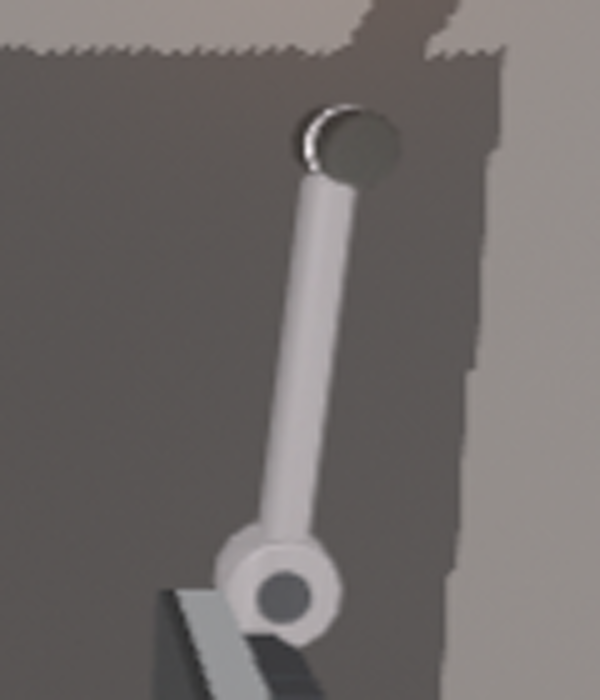

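Run:
```python
from h import *
C=np.load('w12C.npy'); w=np.load('w12.npy')
b=onz('wrist',C,377,239,.02);t=onz('wrist',C,392,149.4,.04); print(b,t,np.linalg.norm(b[:2]-t[:2]),np.degrees(np.arctan2(*(b-t)[[1,0]])))
m=(w[...,2]>.01)&(w[...,2]<.022)&(w[...,0]>.395)&(w[...,0]<.46)&(w[...,1]>.355)&(w[...,1]<.40)
q=w[m]; l=cv2.fitLine(q[:,:2].astype(np.float32),cv2.DIST_HUBER,0,.01,.01).ravel(); print(len(q),l,np.degrees(np.arctan2(l[1],l[0])),np.median(q[:,2]))
mid=(b+t)/2; mid[2]=.06; a=np.degrees(np.arctan2(*(b-t)[[1,0]])); plan(mid,a)
```

```text
[0.48989111 0.37425541 0.02      ] [0.36993251 0.38544876 0.04      ] 0.12047969128659575 -5.330843219341639
491 [ 0.9939891  -0.10947917  0.42678016  0.37838417] -6.2852926 0.017514443887406694
shift [0.31,3.33,1.67] turn 0.62
shift [0.30,3.33,1.67] turn 0.62
shift [0.28,3.33,1.68] turn 0.62
shift [0.26,3.33,1.68] turn 0.62
shift [0.24,3.33,1.68] turn 0.62
```

Request:
arm_command --series '[[0.42,[0.3,3.3,1.7],0.7],[0.42,[0.3,3.3,1.7],0.7],[0.42,[0.3,3.3,1.7],0.7],[0.42,[0.3,3.3,1.6],0.7],[0.42,[0.2,3.4,1.6],0.7]]'

```text
clock: 21.55
ee_pos: [0.4304, 0.3797, 0.0592]
orientation: [-1.571, -0.0, -0.1]
wrist_force: [0.5, -0.1, 0.1]
grip_width: 0.0359
```

Run:
```python
from h import *
s=r.observe(); T=toolpose(s); C=campose('wrist',T); p,d=r.camera('wrist'); cv2.imwrite('pics/wrist13.png',p[:,:,::-1])
s=r.observe(); print(s['clock'],s['ee_pos'],s['orientation'],s['wrist_force']); plan([.430,.379,.004],-5.6)
```

```text
21.6 [0.42714115 0.37933242 0.05267754] [-1.57476671  0.00692043 -0.10061899] [-2.83988591 -1.8939037  -2.89225358]
shift [0.14,2.43,-0.00] turn -0.08
shift [0.14,2.43,-0.00] turn -0.08
```

View pics/wrist13.png

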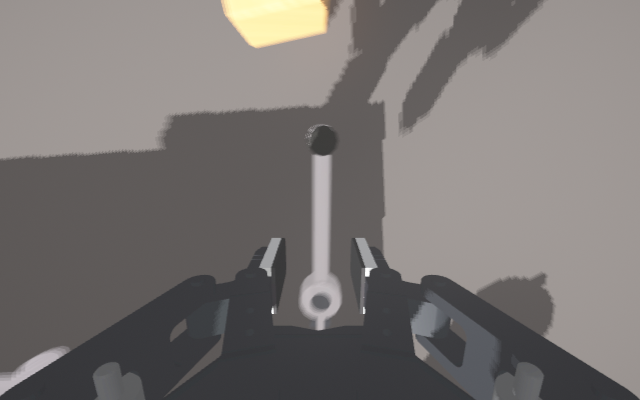

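Request:
arm_command --series '[[0.42,[0,2.5,0],0],[0.42,[0,1.8,0],0],[0.42,[0,0.6,0],0],[0.42,[0,0.2,0],0],[0.42,[0,0,0],0]]' --force 70

```text
clock: 22.1
ee_pos: [0.4302, 0.3798, 0.0102]
orientation: [-1.57, -0.001, -0.098]
wrist_force: [0.6, 0.5, -0.4]
grip_width: 0.0358
```

Request:
arm_command --series '[[0.42,[0,0.4,-0.1],0],[0.42,[0,0.1,0],0],[0,[0,0,0],0],[0,[0,0,0],0],[0,[0,0,0],0]]' --force 70

```text
clock: 22.6
ee_pos: [0.4296, 0.3793, 0.005]
orientation: [-1.57, -0.001, -0.097]
wrist_force: [-1.7, -0.6, 4.1]
grip_width: 0.0099
```

Request:
arm_command --series '[[0,[0,0,0],0],[0,[0,0,0],0]]'

```text
clock: 22.8
ee_pos: [0.4296, 0.3793, 0.005]
orientation: [-1.57, -0.001, -0.097]
wrist_force: [-1.3, 0.2, 6.1]
grip_width: 0.0099
```

Request:
arm_command --series '[[0,[0,-1,0],0],[0,[0,-3,0],0],[0,[0,-4.5,0],0],[0,[0,-4.5,0],0],[0,[0,-4.5,0],0]]'

```text
clock: 23.3
ee_pos: [0.4286, 0.3785, 0.1808]
orientation: [-1.572, 0.001, -0.098]
wrist_force: [1.0, 0.4, -2.8]
grip_width: 0.0099
```

Run:
```python
from h import *
s=r.observe(); T=toolpose(s); C=campose('wrist',T); p,d=r.camera('wrist'); cv2.imwrite('pics/wrist14.png',p[:,:,::-1]); np.save('w14C.npy',C)
s=r.observe(); print(s['clock'],s['ee_pos'],s['orientation'],s['wrist_force'],s['grip_width']); g=c2w(-.1,-.095); print(g); plan([*g,.18],-92.4)
```

```text
23.35 [0.43257126 0.38103178 0.18985438] [-1.56415745 -0.00952689 -0.09717642] [3.14620689 3.65531246 3.57427946] 0.010218277279714118
[ 0.54301458 -0.09762026]
shift [1.42,0.09,-4.23] turn 7.89
shift [1.99,0.09,-4.00] turn 7.89
shift [2.52,0.09,-3.69] turn 7.89
shift [3.00,0.09,-3.31] turn 7.89
shift [3.43,0.09,-2.86] turn 7.89
shift [3.79,0.09,-2.36] turn 7.89
shift [4.08,0.09,-1.82] turn 7.89
shift [4.29,0.09,-1.24] turn 7.89
shift [4.42,0.09,-0.64] turn 7.89
shift [4.47,0.09,-0.03] turn 7.89
shift [4.43,0.09,0.58] turn 7.89
```

View pics/wrist14.png

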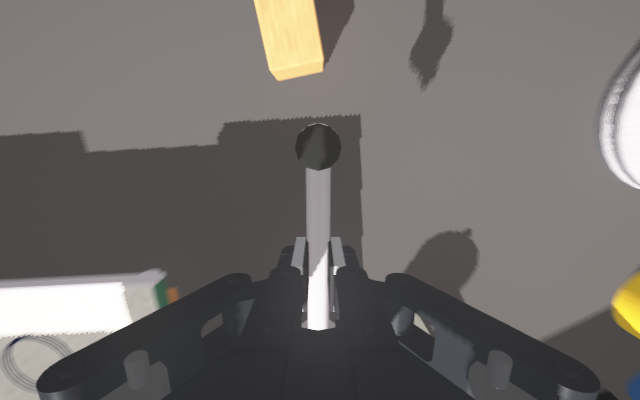

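Run:
```python
from h import *
M=r.camera_info('wrist')['mount']
for x in (-.056,-.06,-.064):
  print(x,project('wrist',M,np.array([[x,-.035,0],[x,-.025,0],[x,-.045,0]])))
```

```text
-0.056 [[320.29888098 156.68290713]
 [320.10775488 154.56795807]
 [320.52777194 159.21575168]]
-0.06 [[320.32256451 146.1278648 ]
 [320.12776271 144.872561  ]
 [320.55626927 147.63385947]]
-0.064 [[320.34671334 135.36545062]
 [320.14813062 135.002678  ]
 [320.58538298 135.80145438]]
```

Request:
arm_command --series '[[0,[1.4,0,-4.2],7.9],[0,[2.0,0,-4.0],7.9],[0,[2.5,0,-3.7],7.9],[0,[3.0,0,-3.3],7.9],[0,[3.4,0,-2.9],7.9]]'

```text
clock: 23.85
ee_pos: [0.4783, 0.1599, 0.1792]
orientation: [-1.571, 0.0, -0.792]
wrist_force: [0.6, -1.0, -2.8]
grip_width: 0.01
```

Request:
arm_command --series '[[0,[3.8,0,-2.4],7.9],[0,[4.1,0,-1.8],7.9],[0,[4.3,0,-1.2],7.9],[0,[4.4,0,-0.6],7.9],[0,[4.5,0,0],7.9]]'

```text
clock: 24.35
ee_pos: [0.5296, -0.0579, 0.1792]
orientation: [-1.571, 0.0, -1.482]
wrist_force: [0.6, 1.2, -2.6]
grip_width: 0.0099
```

Request:
arm_command --series '[[0,[4.2,0,0.6],7.9],[0,[0,0,0],0],[0,[0,0,0],0]]'

```text
clock: 24.65
ee_pos: [0.5393, -0.0982, 0.1788]
orientation: [-1.572, 0.001, -1.616]
wrist_force: [-1.0, 0.7, -2.8]
grip_width: 0.0099
```

Run:
```python
from h import *
s=r.observe(); T=toolpose(s); C=campose('wrist',T); p,d=r.camera('wrist'); cv2.imwrite('pics/wrist15.png',p[:,:,::-1]); np.save('w15C.npy',C)
print(theta(save='pics/scene15.png'))
s=r.observe(); print(s['clock'],s['ee_pos'],np.degrees(s['orientation']),s['wrist_force'],s['grip_width']); g=c2w(-.1,-.095); print(g)
P=[[*c2w(-.1,-.155),.1],[*c2w(-.1,-.035),.1],[*c2w(-.1,.1),.1]]
print(project('wrist',C,P)); print(project('scene',campose('scene'),P))
```

```text
[(2116, 1.55), (2085, 1.56), (1982, 1.54), (1909, 1.57), (1772, 1.53)]
24.75 [ 0.53918547 -0.0965392   0.17889047] [-9.00738905e+01  4.64529028e-02 -9.24113127e+01] [ 0.43552271  0.72488001 -2.20975653] 0.010135742618526533
[ 0.54301458 -0.09762026]
[[322.57766084 274.93837756]
 [322.95223551 135.85161645]
 [323.52710073 -77.6068701 ]]
[[337.13967434 268.18889388]
 [346.42666333 234.09925217]
 [355.88933754 199.36472479]]
```

View pics/wrist15.png

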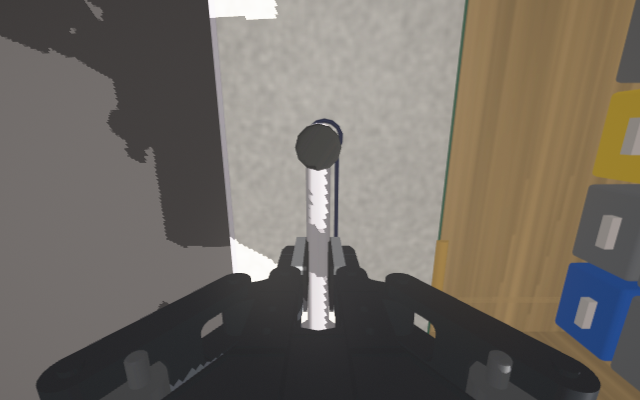

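View pics/scene15.png

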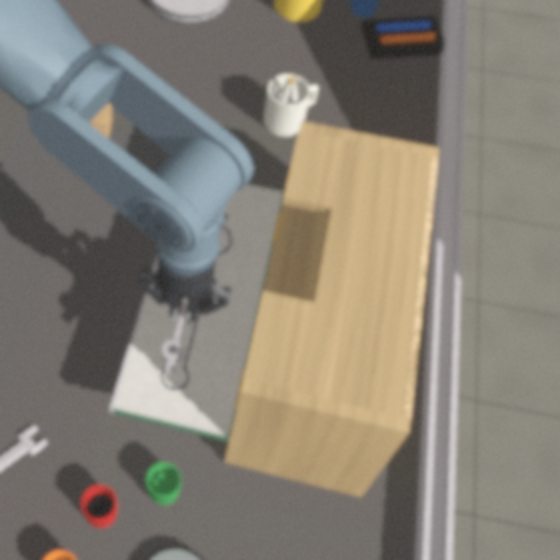

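Request:
arm_command --series '[[0,[0.1,2,0.5],0],[0,[0,2.5,0],0],[0,[0,1.5,0],0],[0,[0,0.6,0],0],[0,[0,0,0],0]]'

```text
clock: 25.25
ee_pos: [0.5442, -0.0978, 0.1126]
orientation: [-1.573, 0.001, -1.613]
wrist_force: [-0.9, -0.1, -2.5]
grip_width: 0.0099
```

Run:
```python
from h import *
s=r.observe(); T=toolpose(s); C=campose('wrist',T); p,d=r.camera('wrist'); cv2.imwrite('pics/wrist16.png',p[:,:,::-1]); np.save('w16C.npy',C)
s=r.observe(); print(s['clock'],s['ee_pos'],np.degrees(s['orientation']),s['wrist_force'],s['grip_width'])
p,d=r.camera('scene'); cv2.imwrite('pics/scene16.png',cv2.resize(p[180:300,300:420,::-1],None,fx=5,fy=5,interpolation=cv2.INTER_CUBIC))
```

```text
25.3 [ 0.5449087  -0.09825117  0.11364671] [-9.00027760e+01  3.33589359e-03 -9.24354669e+01] [ 0.24505492 -0.65637087 -2.2297862 ] 0.009640807435636308
```

View pics/wrist16.png

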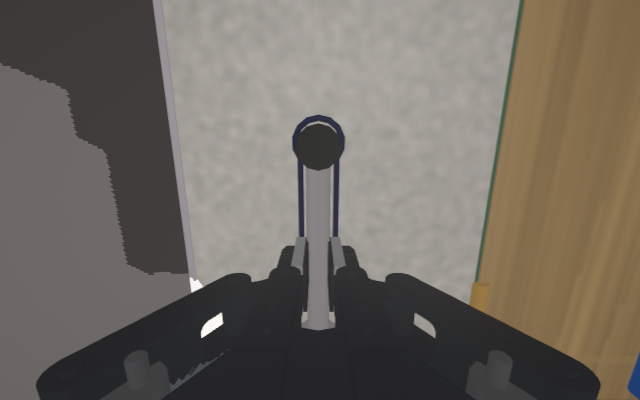

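View pics/scene16.png

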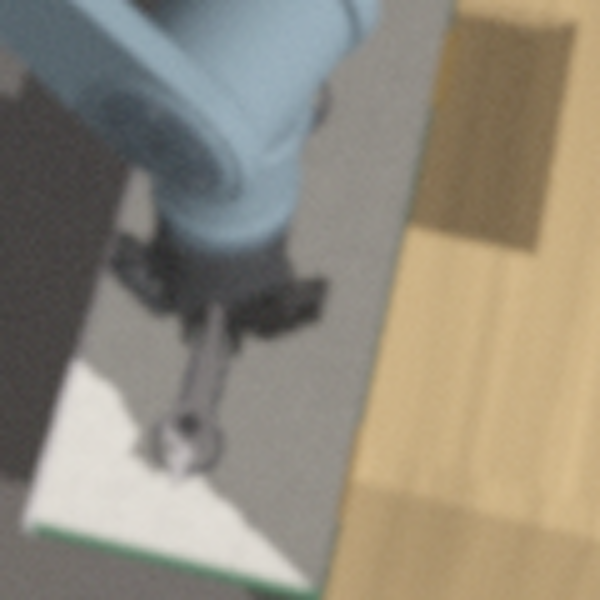

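Request:
arm_command --series '[[0,[0,0.3,0],0],[0,[0,0.3,0],0],[0,[0,0.2,0],0],[0,[0,0.1,0],0],[0,[0,0,0],0]]'

```text
clock: 25.85
ee_pos: [0.5448, -0.0988, 0.1046]
orientation: [-1.571, -0.0, -1.614]
wrist_force: [-1.5, 0.5, -0.1]
grip_width: 0.0096
```

Request:
arm_command --series '[[0,[0,0.1,0],0],[0.15,[0,0,0],0],[0.42,[0,0,0],0],[0.42,[0,0,0],0],[0.42,[0,-1,0],0]]'

```text
clock: 26.35
ee_pos: [0.5438, -0.0984, 0.1124]
orientation: [-1.573, 0.001, -1.614]
wrist_force: [-0.5, -0.2, 0.2]
grip_width: 0.0361
```

Request:
arm_command --series '[[0.42,[0,-3,0],0],[0.42,[0,-4.5,0],0],[0.42,[2,-4.5,0],0],[0.42,[0,0,0],0],[0.42,[0,0,0],0]]'

```text
clock: 26.85
ee_pos: [0.5448, -0.1195, 0.2356]
orientation: [-1.567, -0.001, -1.615]
wrist_force: [-0.6, 0.4, -1.2]
grip_width: 0.0357
```

Run:
```python
from h import *
s=r.observe(); T=toolpose(s); C=campose('wrist',T); p,d=r.camera('wrist'); cv2.imwrite('pics/wrist17.png',p[:,:,::-1]); np.save('w17C.npy',C)
s=r.observe(); print(s['clock'],s['ee_pos'],np.degrees(s['orientation']),s['wrist_force'],s['grip_width'])
```

```text
26.9 [ 0.54383853 -0.11874062  0.23367158] [-8.99703685e+01 -4.13136241e-03 -9.25135617e+01] [-0.17518974  0.7836168  -0.61031896] 0.035783726329459906
```

View pics/wrist17.png

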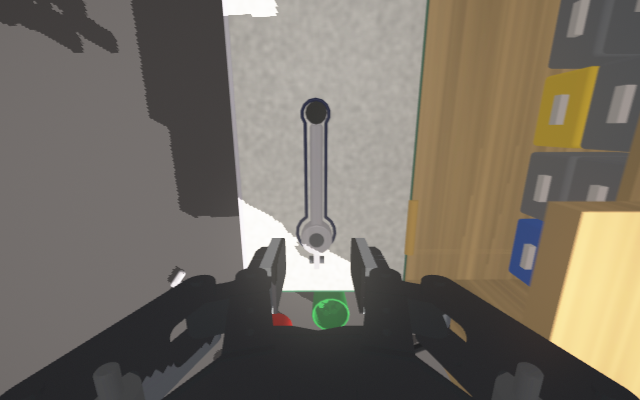

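Request:
arm_command --series '[[0.7,[4.3,0,-1.5],0],[0.9,[4.3,0.3,-1.5],0],[1,[4.3,0.3,-1.5],0],[1,[4.3,0.3,-1.5],0],[1,[4.2,0.3,-1.5],0]]' --force 25

```text
clock: 27.4
ee_pos: [0.4582, -0.3296, 0.2193]
orientation: [-1.573, 0.003, -1.614]
wrist_force: [0.3, -0.0, -0.1]
grip_width: 0.0855
```

Run:
```python
from h import *
s=r.observe(); T=toolpose(s); C=campose('wrist',T); p,d=r.camera('wrist'); cv2.imwrite('pics/wrist18.png',p[:,:,::-1]); np.save('w18C.npy',C); w=cloud('wrist',d,C)
s=r.observe(); print(s['clock'],s['ee_pos'],np.degrees(s['orientation']),s['grip_width'])
print('pot',[(np.round(x['box'],0).tolist(),round(x['confidence'],2)) for x in r.find_in('wrist','pot')])
h=cv2.cvtColor(p,cv2.COLOR_RGB2HSV).astype(int)
for n,lo,hi in [('red',-6,5),('orange',8,18),('green',45,85)]:
    H=np.where(h[...,0]>170,h[...,0]-180,h[...,0]); m=(H>=lo)&(H<=hi)&(h[...,1]>150)&(h[...,2]>60)&(w[...,2]>.040)&(w[...,2]<.06)
    q=w[m]; 
    if len(q)>20:
        (c,rr)=cv2.minEnclosingCircle(q[:,:2].astype(np.float32)); print(n,len(q),c,rr,q.mean(0),q[:,2].max())
```

```text
27.45 [ 0.45547677 -0.33561998  0.21887113] [-9.02378546e+01 -6.21698608e-02 -9.26972752e+01] 0.08542573124351764
pot [([375.0, 137.0, 426.0, 183.0], 0.84), ([310.0, 182.0, 354.0, 227.0], 0.65), ([286.0, 252.0, 325.0, 302.0], 0.56)]
red 838 (0.5967140197753906, -0.4946596324443817) 0.2161729782819748 [ 0.57454289 -0.49116876  0.04916695] 0.05997501473463268
orange 568 (0.4390425384044647, -0.45330196619033813) 0.026445871219038963 [ 0.43823333 -0.45374812  0.047815  ] 0.05267228578287764
```

View pics/wrist18.png

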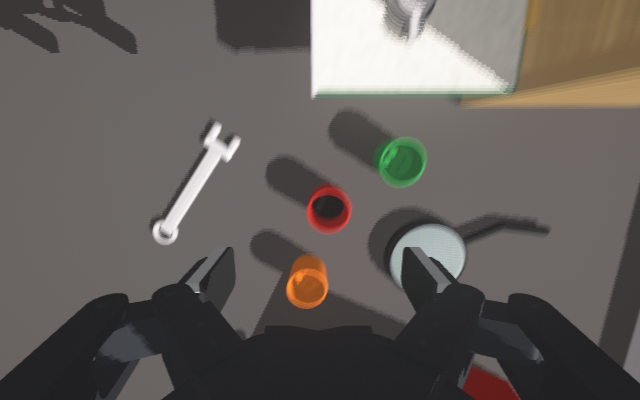

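Run:
```python
from h import *
C=np.load('w18C.npy'); p=cv2.imread('pics/wrist18.png')[:,:,::-1]
h=cv2.cvtColor(np.ascontiguousarray(p),cv2.COLOR_RGB2HSV).astype(int); H=np.where(h[...,0]>170,h[...,0]-180,h[...,0])
m=((H>=-8)&(H<=6)&(h[...,1]>140)&(h[...,2]>50)).astype(np.uint8); m[:,:280]=0;m[:,370:]=0;m[250:]=0
ys,xs=np.nonzero(m); print(xs.min(),xs.max(),ys.min(),ys.max(),len(xs))
(c,rr)=cv2.minEnclosingCircle(np.c_[xs,ys].astype(np.float32)); print(c,rr)
a=onz('wrist',C,*c,.05); print(a, onz('wrist',C,xs.min(),209,.05)-onz('wrist',C,xs.max(),209,.05))
t=np.load('top.npy'); q=t[200:222,405:428].reshape(-1,3); q=q[(q[:,2]>.04)&(q[:,2]<.06)]; print(cv2.minEnclosingCircle(q[:,:2].astype(np.float32)))
plan([a[0],a[1],.10],-92.7)
cv2.imwrite('pics/z18.png',cv2.resize(p[150:260,270:400,::-1],None,fx=5,fy=5,interpolation=cv2.INTER_CUBIC))
```

```text
307 350 185 230 974
(328.62322998046875, 207.6373291015625) 23.32539176940918
[ 0.4691509  -0.35188626  0.05      ] [-0.05030853  0.00213099  0.        ]
((0.47168970108032227, -0.3496905565261841), 0.026111433282494545)
shift [0.62,3.97,0.44] turn -0.03
shift [0.62,3.97,0.44] turn -0.03
shift [0.62,3.97,0.44] turn -0.03
```

View pics/z18.png

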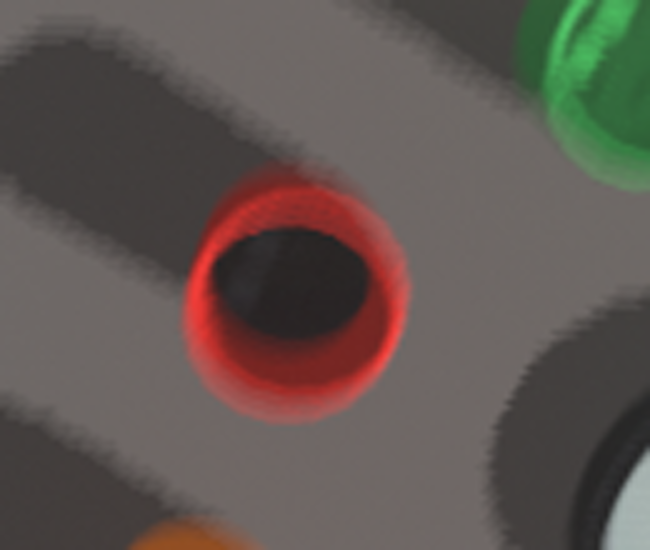

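Request:
arm_command --series '[[0.92,[0.7,3.3,0.5],0],[0.92,[0.7,3.3,0.5],0],[0.92,[0.6,3.3,0.5],0],[0.92,[0,0,0],0],[0.92,[0,0,0],0]]'

```text
clock: 28.0
ee_pos: [0.4734, -0.3482, 0.1212]
orientation: [-1.573, 0.003, -1.614]
wrist_force: [0.3, -0.1, 0.2]
grip_width: 0.0786
```

Run:
```python
from h import *
s=r.observe(); T=toolpose(s); C=campose('wrist',T); p,d=r.camera('wrist'); cv2.imwrite('pics/wrist19.png',p[:,:,::-1]); np.save('w19C.npy',C)
print(s['clock'],s['ee_pos'],np.degrees(s['orientation']),s['grip_width'])
h=cv2.cvtColor(p,cv2.COLOR_RGB2HSV).astype(int); H=np.where(h[...,0]>170,h[...,0]-180,h[...,0])
w=cloud('wrist',d,C)
m=((H>=-8)&(H<=6)&(h[...,1]>140)&(h[...,2]>50)&(w[...,2]>.046)&(w[...,2]<.054)&(np.hypot(w[...,0]-.47,w[...,1]+.353)<.04))
q=w[m]; print(len(q),cv2.minEnclosingCircle(q[:,:2].astype(np.float32)))
```

```text
28.0 [ 0.47337936 -0.3482014   0.12117505] [-90.14614848   0.16647752 -92.45095623] 0.0785748982773343
813 ((0.4703933298587799, -0.35238078236579895), 0.025995057076215744)
```

View pics/wrist19.png

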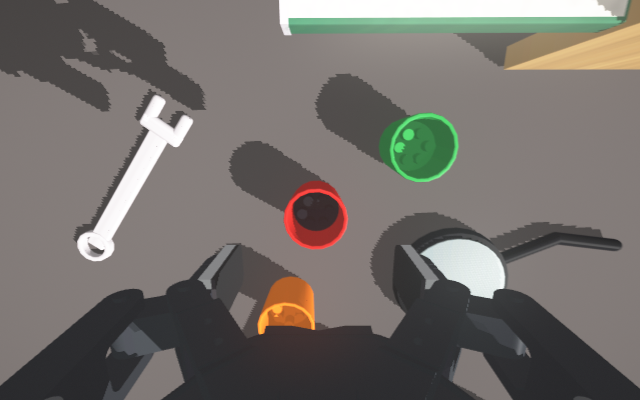

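Request:
arm_command --series '[[0.92,[0.4,3,-0.3],0],[0.92,[0,4,0],0],[0.92,[0,2.5,0],0],[0.92,[0,1.1,0],0],[0.92,[0,0,0],0]]'

```text
clock: 28.55
ee_pos: [0.4707, -0.3534, 0.0165]
orientation: [-1.571, 0.001, -1.614]
wrist_force: [-0.0, -0.1, 0.8]
grip_width: 0.0781
```

Request:
arm_command --series '[[0.3,[0,0,0],0],[0.3,[0,0,0],0],[0.3,[0,0,0],0],[0.3,[0,0,0],0],[0.3,[0,0,0],0]]' --force 25

```text
clock: 29.05
ee_pos: [0.4719, -0.355, 0.0188]
orientation: [-1.568, -0.003, -1.614]
wrist_force: [-0.6, 0.2, 7.4]
grip_width: 0.0498
```

Request:
arm_command --series '[[0.3,[0,-1,0],0],[0.3,[0,-3,0],0],[0.3,[0,-4.5,0],0],[0.3,[0,-4.5,0],0],[0.3,[0,-4.5,0],0]]'

```text
clock: 29.55
ee_pos: [0.4705, -0.3536, 0.1942]
orientation: [-1.57, -0.001, -1.614]
wrist_force: [1.1, -0.9, -1.6]
grip_width: 0.05
```

```bash
sed -i 's/\[0.647,-0.007\]/[0.6485,-0.007]/' h.py
python3 - <<'E'
from h import *
s=r.observe(); T=toolpose(s); p,d=r.camera('wrist'); cv2.imwrite('pics/wrist20.png',p[:,:,::-1])
print(s['clock'],s['ee_pos'],np.degrees(s['orientation']),s['grip_width'],s['wrist_force'])
g=c2w(-.1,.1); print(g); plan([g[0],g[1]-.002,.2],-92.46)
E
```

```text
29.55 [ 0.47053541 -0.35357637  0.19424728] [-8.99622702e+01 -3.78762521e-02 -9.24892889e+01] 0.05001983397551854 [ 1.10649917 -0.87221666 -1.61363514]
[0.55288435 0.09720003]
shift [-4.14,0.03,0.54] turn -0.00
shift [-4.14,0.03,0.54] turn -0.00
shift [-4.14,0.03,0.54] turn -0.00
shift [-4.14,0.03,0.54] turn -0.00
shift [-4.14,0.03,0.54] turn -0.00
shift [-4.14,0.03,0.54] turn -0.00
shift [-4.14,0.03,0.54] turn -0.00
shift [-4.14,0.03,0.54] turn -0.00
shift [-4.14,0.03,0.54] turn -0.00
shift [-4.14,0.03,0.54] turn -0.00
shift [-4.14,0.03,0.54] turn -0.00
```

View pics/wrist20.png

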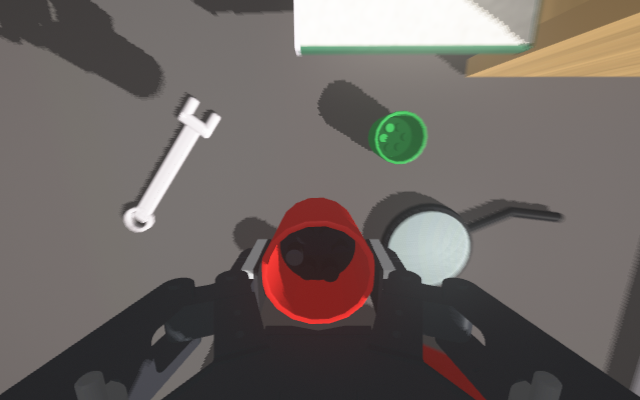

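Request:
arm_command --series '[[0.3,[-3,0,0.5],0],[0.3,[-4.2,0,0.6],0],[0.3,[-4.2,0,0.6],0],[0.3,[-4.2,0,0.6],0],[0.3,[-4.2,0,0.6],0]]'

```text
clock: 30.1
ee_pos: [0.5084, -0.1557, 0.1924]
orientation: [-1.569, -0.001, -1.615]
wrist_force: [1.5, 0.0, -1.1]
grip_width: 0.0496
```

Request:
arm_command --series '[[0.3,[-4.2,0,0.5],0],[0.3,[-4.2,0,0.5],0],[0.3,[-4.2,0,0.5],0],[0.3,[-4.2,0,0.5],0],[0.3,[-4.2,0,0.5],0]]'

```text
clock: 30.6
ee_pos: [0.5425, 0.0533, 0.1924]
orientation: [-1.569, -0.0, -1.614]
wrist_force: [1.0, 0.3, -0.7]
grip_width: 0.0502
```

Request:
arm_command --series '[[0.3,[-3,0,0.5],0],[0.3,[-1.7,0,0],0],[0.3,[0,0,0],0],[0.3,[0,0,0],0]]'

```text
clock: 31.0
ee_pos: [0.5493, 0.0983, 0.1919]
orientation: [-1.57, -0.0, -1.613]
wrist_force: [0.5, 0.3, -0.8]
grip_width: 0.0499
```

Run:
```python
from h import *
s=r.observe(); T=toolpose(s); C=campose('wrist',T); p,d=r.camera('wrist'); cv2.imwrite('pics/wrist21.png',p[:,:,::-1]); np.save('w21C.npy',C); w=cloud('wrist',d,C)
print(s['clock'],s['ee_pos'],np.degrees(s['orientation']),s['grip_width'],s['wrist_force'])
h=cv2.cvtColor(p,cv2.COLOR_RGB2HSV).astype(int); H=np.where(h[...,0]>170,h[...,0]-180,h[...,0])
zr=s['ee_pos'][2]+.0325
m=((H>=-8)&(H<=6)&(h[...,1]>140)&(abs(w[...,2]-zr)<.005)&(np.hypot(w[...,0]-s['ee_pos'][0],w[...,1]-s['ee_pos'][1])<.04))
q=w[m]; print(len(q),cv2.minEnclosingCircle(q[:,:2].astype(np.float32)),c2w(-.1,.1))
print(project('wrist',C,[[*c2w(-.1,.1),.1]]), theta(save='pics/scene21.png'))
```

```text
31.0 [0.54933413 0.0982504  0.19186849] [-8.99625665e+01 -2.46150816e-02 -9.24307638e+01] 0.04987955883400802 [ 0.50811284  0.30935267 -0.80368396]
2735 ((0.5495024919509888, 0.10058847814798355), 0.026451606303453445) [0.55288435 0.09720003]
[[322.21300766 207.70398304]] [(2410, 1.55), (2368, 1.56), (2260, 1.54), (2143, 1.57), (1991, 1.53)]
```

View pics/wrist21.png

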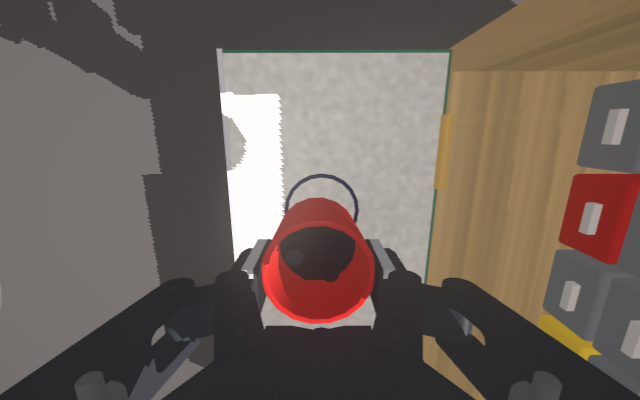

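Request:
arm_command --series '[[0.3,[0.4,1.5,0.4],0],[0.3,[0,2,0],0],[0.3,[0,2,0],0],[0.3,[0,0.8,0],0],[0.3,[0,0,0],0]]'

```text
clock: 31.6
ee_pos: [0.552, 0.0933, 0.1264]
orientation: [-1.574, -0.0, -1.615]
wrist_force: [-1.1, -0.0, 0.1]
grip_width: 0.05
```

Run:
```python
from h import *
s=r.observe(); T=toolpose(s); C=campose('wrist',T); p,d=r.camera('wrist'); cv2.imwrite('pics/wrist22.png',p[:,:,::-1]); w=cloud('wrist',d,C)
print(s['clock'],s['ee_pos'],np.degrees(s['orientation']),s['grip_width'],s['wrist_force'])
h=cv2.cvtColor(p,cv2.COLOR_RGB2HSV).astype(int); H=np.where(h[...,0]>170,h[...,0]-180,h[...,0])
zr=s['ee_pos'][2]+.0325
m=((H>=-8)&(H<=6)&(h[...,1]>140)&(abs(w[...,2]-zr)<.005)&(np.hypot(w[...,0]-s['ee_pos'][0],w[...,1]-s['ee_pos'][1])<.04))
q=w[m]; print(len(q),cv2.minEnclosingCircle(q[:,:2].astype(np.float32)),c2w(-.1,.1),np.median(q[:,2]))
```

```text
31.6 [0.55200442 0.09328794 0.12635584] [-9.02105023e+01 -6.00793806e-03 -9.25557768e+01] 0.05000897288113595 [-1.05780918 -0.00406549  0.11157573]
2891 ((0.552020788192749, 0.09565452486276627), 0.026484427973628044) [0.55288435 0.09720003] 0.15820656784876316
```

View pics/wrist22.png

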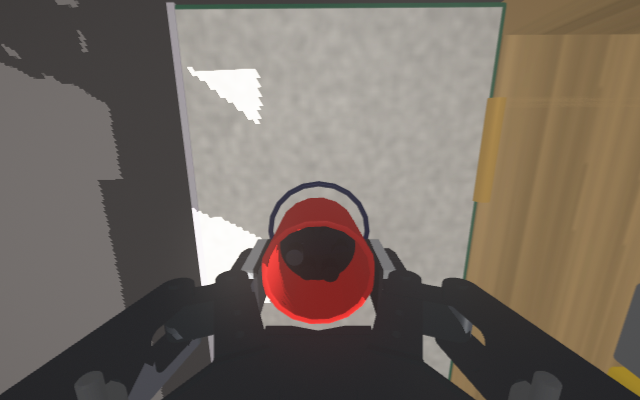

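Request:
arm_command --series '[[0.3,[0,0.3,0],0],[0.3,[0,0.3,0],0],[0.3,[0,0.2,0],0],[0.3,[0,0,0],0]]'

```text
clock: 32.05
ee_pos: [0.5531, 0.0942, 0.1204]
orientation: [-1.571, 0.0, -1.614]
wrist_force: [0.4, 0.5, -0.4]
grip_width: 0.0502
```

Request:
arm_command --series '[[0.3,[0,0.2,0],0],[0.3,[0,0.1,0],0],[0.3,[0,0,0],0]]'

```text
clock: 32.35
ee_pos: [0.5535, 0.0942, 0.1185]
orientation: [-1.57, 0.0, -1.614]
wrist_force: [-2.7, 0.2, 6.4]
grip_width: 0.0496
```

Request:
arm_command --series '[[0.65,[0,0,0],0],[0.85,[0,0,0],0],[0.85,[0,0,0],0],[0.85,[0,-2,0],0],[0.85,[0,-4,0],0]]'

```text
clock: 32.85
ee_pos: [0.5504, 0.0941, 0.1744]
orientation: [-1.579, -0.0, -1.614]
wrist_force: [0.8, 0.0, 0.2]
grip_width: 0.0725
```

Request:
arm_command --series '[[0.85,[0,-4.5,0],0],[0.85,[0,-4.5,0],0],[0.85,[0,-2,-2],0],[0.85,[0,0,-3],0],[0.85,[0,0,0],0]]'

```text
clock: 33.35
ee_pos: [0.5012, 0.0967, 0.2881]
orientation: [-1.571, 0.0, -1.614]
wrist_force: [0.4, 0.5, -0.9]
grip_width: 0.0722
```

Run:
```python
from h import *
s=r.observe(); T=toolpose(s); C=campose('wrist',T); p,d=r.camera('wrist'); cv2.imwrite('pics/wrist23.png',p[:,:,::-1]); w=cloud('wrist',d,C)
print(s['clock'],s['ee_pos'],np.degrees(s['orientation']),s['grip_width'],s['wrist_force'])
print(theta(save='pics/scene23.png'))
p2,d2=r.camera('top'); cv2.imwrite('pics/top23.png',p2[:,:,::-1])
h=cv2.cvtColor(p,cv2.COLOR_RGB2HSV).astype(int); H=np.where(h[...,0]>170,h[...,0]-180,h[...,0])
m=((H>=-8)&(H<=6)&(h[...,1]>140)&(abs(w[...,2]-.15)<.006)&(np.hypot(w[...,0]-.5528,w[...,1]-.097)<.05))
q=w[m]; print(len(q),len(q)>5 and (cv2.minEnclosingCircle(q[:,:2].astype(np.float32)),np.median(q[:,2])),c2w(-.1,.1))
```

```text
33.35 [0.50117973 0.09671855 0.28806549] [-8.99889496e+01  5.39315423e-03 -9.24520596e+01] 0.07217976699220063 [ 0.40675982  0.47634143 -0.86601847]
[(2440, 1.55), (2410, 1.56), (2280, 1.54), (2179, 1.57), (1985, 1.53)]
501 (((0.5523160696029663, 0.09704898297786713), 0.02575046569108963), np.float64(0.1502099699727773)) [0.55288435 0.09720003]
```

View pics/wrist23.png

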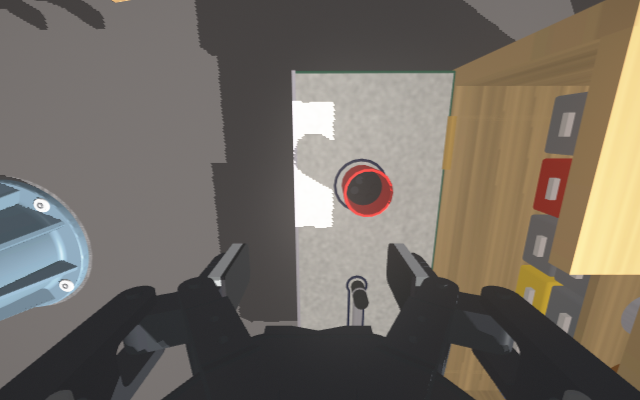

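View pics/scene23.png

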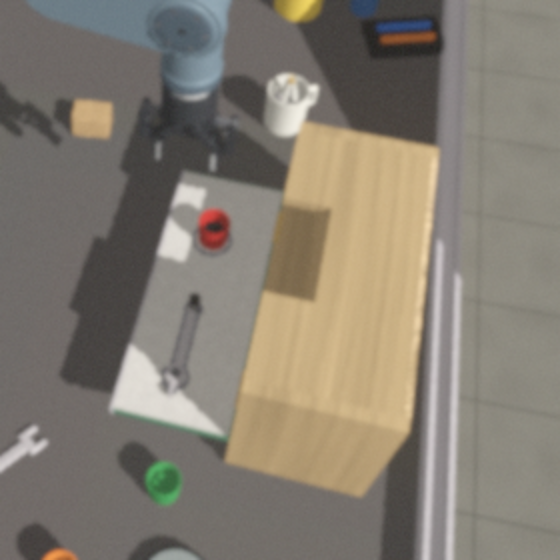

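View pics/top23.png

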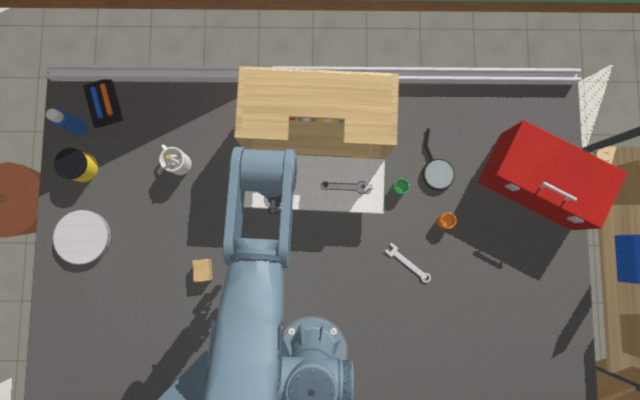

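Run:
```python
from h import *
C=np.load('w17C.npy')
print('toe',onz('wrist',C,315.5,110.5,.14),c2w(-.1,-.035)); print('boss',onz('wrist',C,316.5,240,.12),c2w(-.1,-.155))
```

```text
toe [ 0.5465345  -0.03907928  0.14      ] [ 0.54708989 -0.03767555]
boss [ 0.54179879 -0.16053718  0.12      ] [ 0.54193926 -0.15756497]
```

Run:
```python
from plant import r
print(r.finish_job()); print(r.observe()['clock'])
```

```text
the job is handed in; nothing more can be done
None
the job is handed in; nothing more can be done
```

I set up the bench as asked and handed the job in at about 33.5 s of the 72 s allowed. No verdict was reported.

**Supports:** I pulled both out by their knobs until I felt the stop, at about 24 N on each. By my measurements the left is about 0.12 m out and the right about 0.105 m.

**Flap:** I opened it with one finger in the cut-out. I then moved both fingers in front of it and lowered it with its edge pressed lightly against them, so it never fell freely. The depth fit read 1.55 rad when the flap reached the supports and the same in every later check. That is within the 1.53–1.62 band but near its low side. The fit scattered by about 0.01–0.02 rad.

**Lever and pot, last camera checks:**

| Point | Distance from its mark |
|---|---|
| Lever toe | about 1.5 mm |
| Lever boss | about 3 mm |
| Red pot | about 1 mm |

The pot's rim measured 0.150 m high, so it stands upright on the flap.

- **Other objects:** In the last pictures the mug, mirror, spanner and bulb box look unmoved. I judged that by eye and did not measure it.
- **Disagreement between cameras:** They differed by 2–4 mm on where the cabinet stands. I used a middle value, checked against the outlines drawn on the flap.

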